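Lay slide cartons in half bond on the stock tray of a mobile laboratory

TASK

Before the van drives off, finish stacking the cartons of microscope slides on the stock tray in half bond, so that the stack locks together: lay one of the two loose full-length cartons flat in the bottom course, end to end with the one already there, and then lay the other one flat on top, close up against the half carton, so that it bridges the joint below with half its length on each carton. Keep everything in one straight row with the ends closed up and the two cartons already laid left where they are. The cartons are full of glass, so lower them and never drop them, and leave the other things on the bench undisturbed.

Things in the scene. Friction and masses are not known exactly. Their poses are not given: they have to be found in the camera images.
- tray: Fixed aluminium stock tray, 150 mm wide (its x), 360 mm long (its y), z up; origin under its centre on the bench. Black rubber mat on its floor, surface 12 mm above the bench. Upright end wall, 90 mm tall, at its +y end (inner face at y = +173 mm), open at -y; low lips on both long sides, 5 mm above the mat. The cartons run in one row along its middle (x = 0), from the end wall on.
- laid_center (a point): Centre of the full-length slide carton already laid flat on the tray, its end against the end wall: 160 mm long (its x, pointing away from the end wall, along the row), 56 mm wide (y), 34 mm high (z, up). It is loose, 0.5 kg. Plain white card with grey blank labels; a glass-filled, rigid box.
- laid_half_center (a point): Centre of the half carton already laid on top of the laid carton, flush with the end wall: 80 mm long (x, same direction as the laid carton's x), 56 mm wide (y), 34 mm high (z, up). Loose, 0.25 kg; it covers the first half of the carton beneath and starts the upper course.
- flat_carton_center (a point): Centre of a loose full-length slide carton lying flat on the bench: 160 mm long (its x), 56 mm wide (y), 34 mm high (z, up), about 0.5 kg, centre 17 mm over the bench. May be used either way round. It starts to the left or to the right of the tray, nearer the robot. The bench straight ahead of the robot, 0.36 to 0.52 m from its base axis, is clear for 0.15 m to each side.
- edge_carton_center (a point): Centre of the other full-length carton, standing on its long narrow side in the shipping carton: 160 mm long (its x), 34 mm thick (y, level at first), 56 mm tall (z, up at first), centre 32 mm over the bench, about 0.5 kg. Laid flat, its y is vertical and its centre 17 mm above its support. It stands steadily; pushed sideways near the top it tips onto its broad face once past 31 degrees.
- shipper: Fixed brown cardboard shipping carton, cut down to a low open tray, 192 mm long (its x) by 144 mm wide (y) and 36 mm high, walls and floor 4 mm thick, origin under its centre on the bench. The edge carton stands along the middle of it with 51 mm free on either side, too narrow to lay it down inside.
- pot_a: Bystander: lidded sample pot, 58 mm across, 56 mm tall, origin under its centre; stands to the left of the tray. Leave alone.
- pot_b: Bystander: another such sample pot, far to the right. Leave alone.
- spare_half: Bystander: a spare half carton lying flat on the bench right of the tray, 80 x 56 x 34 mm, origin under its centre. Not needed; leave alone.
- pipette: Bystander: pipette with a blue handle, about 270 mm long, lying to the left of the tray, up to 34 mm high; origin under its handle. Leave alone.
Things that resemble listed ones, but are neither listed nor needed, are in the scene too. Leave any brown or red look-alike of the part that bears flat_carton_center alone. Leave any blue look-alike of the part that bears edge_carton_center alone.

How it is judged:
By the outcome, as a careful person would: the job done as asked, in the order asked, and still so for the second after the job is handed in, with the robot touching nothing.
It also fails if it takes over 72 s, if anything falls off the work surface, if the arm or the gripper's body presses on something with over 40 N, if the wrist force passes 120 N, or if a joint passes its speed limit or range.

ROBOT

A 6-joint arm with a two-finger parallel gripper is mounted at the origin on the work surface. World frame = base frame: x ahead of the robot, y to its left, z up, the work surface at z = 0. Lengths are in mm, angles in rad, forces in N, time in s.
With the tool pointing down it reaches from about 400 to 925 mm from the base axis. Payload 3.4 kg.
Tool frame: the origin (TCP) lies midway between the tips of the shut fingers; the grasp point (between the pads) lies robot.grasp_offset behind it (robot.grasp_offset is the distance from the TCP to the grasp point, in mm); z points along the fingers, y is the line along which they close (so a half turn about z gives the same grasp; the last joint's range is limited). The gripper opens to 85 mm and grips with 20 to 120 N. Pads are 22 mm wide; open, the fingers measure 114 mm over their backs; the gripper's body (76 mm by 85 mm) begins 54 mm behind the grasp point. The pads swing forward as they close: fully open they stand 13 mm farther back than shut.
Start: joints at [1.171, 0.307, 1.506, -0, 1.328, -0.073], TCP at [184.606, 544.566, 231.305] pointing down, gripper open.
Joint ranges: [-3.12, 3.12], [-1.05, 2.28], [0.14, 2.33], [-1.42, 4.57], [0.1, 2.73], [-2.68, 2.68]. Speed limits (rad/s): [2.57, 2.57, 3.14, 3.14, 3.14, 3.14].

INTERFACE

Orientations are given as a unit quaternion [w, x, y, z].
In Python, from station import monitor, imaging, order, models, robot gives the robot as it stands.
- The arm moves only by the shell command python3 -m pendant 'ROWS'. ROWS is JSON, a list of rows, each an object with "dr": the turn, a rotation vector about the tool's x, y, z in rad, a list of three; "slide": the shift along the tool's x, y, z in m, a list of three; "fingers": the finger opening in m, from 0 to 0.0854. In form: [{"dr": [rx, ry, rz], "slide": [tx, ty, tz], "fingers": fingers}, ...]. A call has 1 to 12 rows; each row is the pose to reach, as a shift and turn from the pose commanded when the call began, along the tool's axes at that moment; what a row does not reach only later rows make up. A row lasts 1/8 s, in which the tool goes at most 62.5 mm and 10.7 degrees, less where a joint would pass 70% of its speed; a pose out of reach is approached as far as the arm can. A call with a gripper value outside its range is refused whole. The fingers move at their own pace and stop on an object; the grip force is fixed at half the most. Time passes only in rows, so rows that repeat a pose let the fingers close. It gives the time, the measured TCP pose, the force, the opening and the grip force at its end, in the units of the state.
- monitor.read_state(): the state, without advancing time (a new reading comes with each control period).
- imaging.read_camera(name): name is "scene" or "side" or "wrist"; returns the picture (384x512x3 uint8, red, green, blue); there is no depth.
- imaging.calibration(name): a dict with "K" (3x3 intrinsics, pixels), "k1" (the pictures are not rectified: a ray, as slopes to the right and down, at radius r is drawn at 1 + k1 r^2 times it, then the intrinsics apply), "T" (4x4, takes a point from camera to world coordinates). Camera axes: x right, y up, looking along -z (the intrinsics and any distortion apply to the point x, -y, -z); pixel columns grow to the right and rows downward; lengths in mm; the calibration is good to about 2 mm. A picture is of the moment at which its call begins: read the wrist's pose just before it. calibration takes no time and is no camera call; for the wrist camera it gives the pose at the moment of the call.
- order.hand_in(): hands the job in; it is judged then, once.
Trained networks look in the newest picture that a camera, given by its name, has taken for a name from the list of things; names that differ only in an ending like _2 or _b are one class to them, and where a whole thing is asked for, a point or a joint stands for the part that bears it (a point fixed in the world has none). Each returns a list of dicts, best first, with "confidence" (0 to 1); they miss things now and then, are a little off and sometimes report something else, mostly with a low value. They report only what shows in the picture. A call takes as long as a camera call. They do not tell look-alikes from the thing itself.
- models.find_in(camera, label): "location" ([column, row] in pixels, amid what is visible of it).
- models.masks_of(camera, label): "mask" (384x512 bool, what is visible of it) and "location" ([column, row] in pixels, amid what is visible of it).
- models.mark_of(camera, label): "location" ([column, row] in pixels: a listed point, or the origin of a listed thing).
The state is a dict: "clock": time; "joint_pos": joint angles; "qvel": joint speeds; "effort": joint torques, N m; "eef_pos": TCP position; "tool_rot": TCP orientation; "ft_force": force on the tool from outside, world axes, zero at the start; "ft_torque": the same for the moment, N m; "opening": finger opening in mm; "grasp_force": force on a finger pad.
Only numpy, scipy, OpenCV 4.12 (cv2) and the standard library are available. Lean on these libraries where they do the work, as an engineer would, in place of code of your own. Each camera call takes 0.05 s, during which the arm holds its last target. There are 200 camera calls.

## Working session

There is one attempt and no reset: what is moved stays moved. The work goes in short steps, Python scripts to look and compute and a shell command to move; the robot and the scene stay as the last step left them, time stands still between calls to the robot, and variables do not carry over. Pictures are saved under pics/ and viewed, at most 10 in all, crops included, and the job is handed in when it is done.

```bash
mkdir -p pics; ls; cat > h.py <<'E'
import numpy as np, cv2
from scipy.spatial.transform import Rotation as R
from station import monitor, imaging, order, models, robot
def ray(cal,px):
    K=np.array(cal["K"]);T=np.array(cal["T"])
    d=np.array([(px[0]-K[0,2])/K[0,0],(px[1]-K[1,2])/K[1,1]]);u=d.copy()
    for _ in range(20): u=d/(1+cal["k1"]*(u@u))
    return T[:3,3],T[:3,:3]@np.array([u[0],-u[1],-1])
def hit(cal,px,z):
    o,d=ray(cal,px); return o+d*(z-o[2])/d[2]
def proj(cal,P):
    K=np.array(cal["K"]);T=np.array(cal["T"])
    p=T[:3,:3].T@(np.array(P,float)-T[:3,3]);u=np.array([p[0],-p[1]])/-p[2]
    u=u*(1+cal["k1"]*(u@u)); return np.array([K[0,0]*u[0]+K[0,2],K[1,1]*u[1]+K[1,2]])
def snap(c,name=None):
    cal=imaging.calibration(c);im=imaging.read_camera(c)
    if name: cv2.imwrite(f"pics/{name}.png",im[:,:,::-1])
    return cal,im
E
python3 - <<'E'
from h import *
print(robot.grasp_offset, monitor.read_state())
zs=dict(tray=0,laid_center=29,laid_half_center=63,flat_carton_center=17,edge_carton_center=32,shipper=0,pot_a=0,pot_b=0,spare_half=0,pipette=0)
ims=[]
for c in("scene","side"):
    cal,im=snap(c);ims.append(im)
    print(c,np.array(cal["T"])[:3,3].round())
    for k,z in zs.items():
        for d in models.mark_of(c,k)[:3]:
            print(k,round(d["confidence"],2),np.round(d["location"]),hit(cal,d["location"],z)[:2].round())
im=np.vstack(ims);cv2.imwrite("pics/a.png",cv2.resize(im,(400,600))[:,:,::-1])
for i,n in zip(ims,("scene","side")): cv2.imwrite(f"pics/{n}0.png",cv2.resize(i,(800,600),interpolation=cv2.INTER_CUBIC)[:,:,::-1])
E
```

```text
pics
18.700000000000003 {'clock': 0.0, 'joint_pos': array([ 1.17050306e+00,  3.07609071e-01,  1.50769478e+00, -2.22322955e-07,
        1.32840944e+00, -7.35305221e-02]), 'qvel': array([-0.00029078,  0.00013731, -0.00064706, -0.00223721,  0.00052405,
        0.00043509]), 'effort': array([-1.21209840e-03, -4.57551956e+01, -2.51921386e+01, -3.11497606e-04,
        1.33394575e-02, -2.06018643e-05]), 'eef_pos': array([184.32415997, 543.90285619, 230.35232765]), 'tool_rot': array([-2.48753278e-04,  1.62655354e-01,  9.86682376e-01, -1.03072379e-03]), 'ft_force': array([-0.50200611, -0.05087853,  0.25196794]), 'ft_torque': array([-0.04431313,  0.01008906, -0.00300665]), 'grasp_force': 0.0, 'opening': 85.7131188958581}
scene [1296. -992. 1293.]
tray 0.98 [279. 227.] [617.  41.]
laid_center 0.89 [295. 212.] [633. 119.]
laid_half_center 0.55 [298. 197.] [615. 159.]
flat_carton_center 0.94 [181. 221.] [ 316. -169.]
flat_carton_center 0.84 [104. 274.] [ 285. -514.]
flat_carton_center 0.64 [156. 254.] [ 361. -340.]
edge_carton_center 0.76 [279. 156.] [390. 357.]
edge_carton_center 0.54 [329. 130.
[... 341 characters left out ...]
.] [565. 441.]
side [ 107. 1355. 1224.]
tray 0.63 [228. 189.] [642.  32.]
laid_center 0.65 [223. 201.] [623. 132.]
laid_half_center 0.8 [219. 197.] [632. 152.]
flat_carton_center 0.6 [312. 147.] [ 381. -347.]
flat_carton_center 0.37 [341. 132.] [ 274. -507.]
flat_carton_center 0.33 [220. 195.] [655.  93.]
edge_carton_center 0.95 [263. 252.] [397. 339.]
edge_carton_center 0.65 [210. 327.] [461. 665.]
shipper 0.91 [265. 258.] [392. 337.]
pot_a 0.7 [278. 135.] [ 558. -411.]
pot_a 0.53 [188. 237.] [688. 325.]
pot_b 0.7 [278. 135.] [ 558. -411.]
pot_b 0.53 [188. 237.] [688. 325.]
spare_half 0.75 [187. 236.] [692. 324.]
spare_half 0.59 [254. 138.] [ 657. -355.]
pipette 0.58 [208. 270.] [561. 446.]
```

View pics/scene0.png

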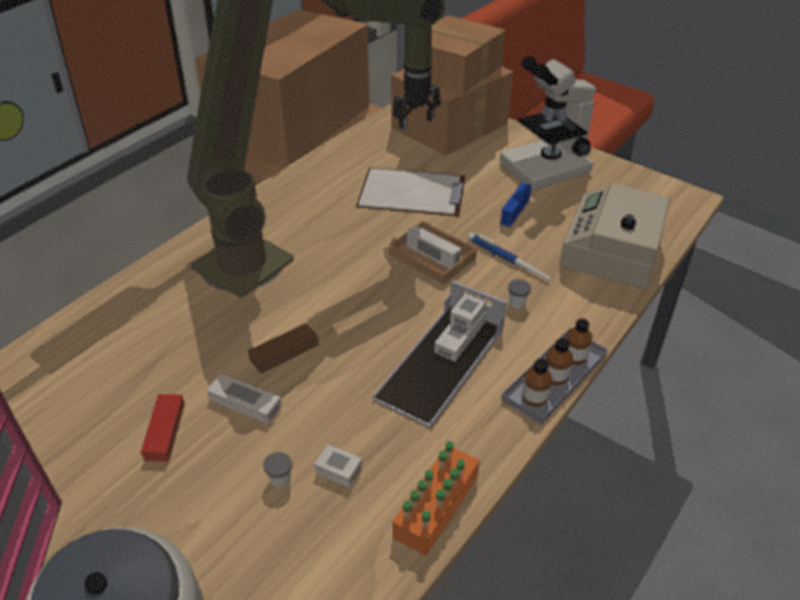

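View pics/side0.png

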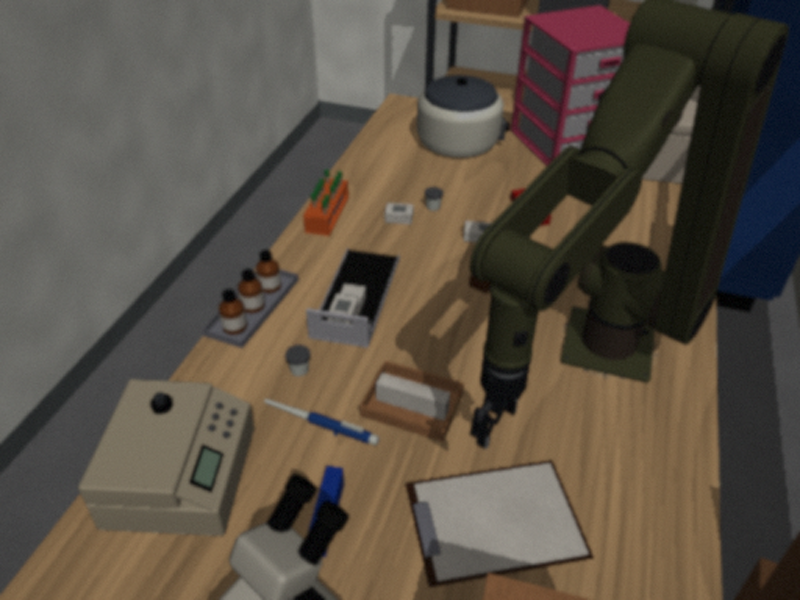

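The white carton at scene (156,254) is the flat carton. Brown (181,221) and red (104,274) are look-alikes. The white one in the shipper at (279,156) is the edge carton, and blue (329,130) is its look-alike. I'll take closer looks with the wrist camera.

```bash
cat >> h.py <<'E'
def go(p,phi,tilt=0):
    """row values for TCP at p (mm), tool y (level) toward phi deg, tilted about tool x by tilt deg"""
    s=monitor.read_state();q=s["tool_rot"];R0=R.from_quat([q[1],q[2],q[3],q[0]])
    f=np.radians(phi);x=[-np.sin(f),np.cos(f),0];y=[np.cos(f),np.sin(f),0]
    R1=R.from_matrix(np.array([x,y,[0,0,-1]]).T)*R.from_euler("x",tilt,degrees=True)
    sl=R0.inv().apply(np.array(p)-s["eef_pos"])/1000;dr=(R0.inv()*R1).as_rotvec()
    print("clock",round(s["clock"],2),"pos",s["eef_pos"].round(1),"dr",dr.round(3).tolist(),"slide",sl.round(4).tolist(),"rows>=",np.ceil(max(np.linalg.norm(sl)/.0625,np.degrees(np.linalg.norm(dr))/10.7)))
E
python3 - <<'E'
from h import *
snap("wrist","w0")
go([560,40,400],5)
E
```

```text
clock 1.15 pos [184.6 544.6 231.3] dr [0.0, -0.0, 1.157] slide [-0.5175, -0.3574, -0.1687] rows>= 11.0
```

View pics/w0.png

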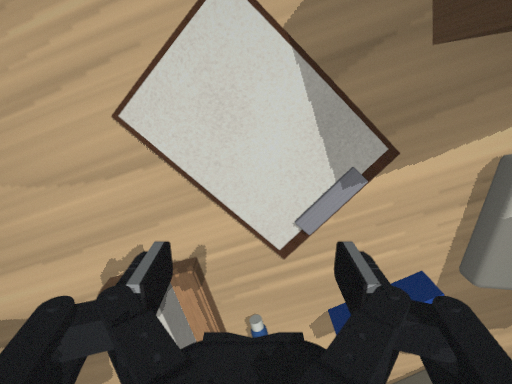

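```bash
python3 -c "
from h import *
go([600,-70,380],0)"
```

```text
clock 1.15 pos [184.6 544.6 231.3] dr [0.0, -0.0, 1.244] slide [-0.5907, -0.4487, -0.1487] rows>= 13.0
```

```bash
R='{"dr":[0,0,1.244],"slide":[-0.59,-0.449,-0.149],"fingers":0.085}'; : ; python3 -m pendant '[{"dr":[0,0,1.244],"slide":[-0.59,-0.449,-0.149],"fingers":0.085},{"dr":[0,0,1.244],"slide":[-0.59,-0.449,-0.149],"fingers":0.085},{"dr":[0,0,1.244],"slide":[-0.59,-0.449,-0.149],"fingers":0.085},{"dr":[0,0,1.244],"slide":[-0.59,-0.449,-0.149],"fingers":0.085},{"dr":[0,0,1.244],"slide":[-0.59,-0.449,-0.149],"fingers":0.085},{"dr":[0,0,1.244],"slide":[-0.59,-0.449,-0.149],"fingers":0.085},{"dr":[0,0,1.244],"slide":[-0.59,-0.449,-0.149],"fingers":0.085},{"dr":[0,0,1.244],"slide":[-0.59,-0.449,-0.149],"fingers":0.085},{"dr":[0,0,1.244],"slide":[-0.59,-0.449,-0.149],"fingers":0.085},{"dr":[0,0,1.244],"slide":[-0.59,-0.449,-0.149],"fingers":0.085},{"dr":[0,0,1.244],"slide":[-0.59,-0.449,-0.149],"fingers":0.085},{"dr":[0,0,1.244],"slide":[-0.59,-0.449,-0.149],"fingers":0.085}]'
python3 - <<'E'
from h import *
go([600,-70,380],0)
E
```

```text
clock: 2.65
eef_pos: [596.7, -66.8, 379.6]
tool_rot: [0.0, 0.707, 0.707, 0.0]
ft_force: [0.1, 0.4, 0.3]
opening: 85.0
grasp_force: 0.0
clock 2.65 pos [596.7 -66.8 379.6] dr [0.001, -0.0, -0.0] slide [-0.0032, 0.0033, -0.0004] rows>= 1.0
```

```bash
python3 - <<'E'
from h import *
imaging.read_camera("wrist");imaging.read_camera("wrist")
cal,im=snap("wrist","w1")
print(monitor.read_state()["eef_pos"],np.array(cal["T"]).round(3))
for l,z in dict(laid_center=46,laid_half_center=80,tray=12).items():
    for d in models.masks_of("wrist",l)[:2]:
        m=d["mask"].astype(np.uint8);print(l,round(d["confidence"],2),m.sum(),cv2.minAreaRect(cv2.findNonZero(m)))
        (c,s,a)=cv2.minAreaRect(cv2.findNonZero(m))
        print([hit(cal,p,z)[:2].round(1).tolist() for p in cv2.boxPoints((c,s,a))])
E
```

```text
[597.47870602 -67.90298206 378.67896905] [[ 1.00000e+00  8.00000e-03 -1.00000e-03  6.00098e+02]
 [-7.00000e-03  9.47000e-01  3.21000e-01  1.10970e+01]
 [ 4.00000e-03 -3.21000e-01  9.47000e-01  5.22056e+02]
 [ 0.00000e+00  0.00000e+00  0.00000e+00  1.00000e+00]]
laid_center 0.94 2245 ((277.49658203125, 43.958621978759766), (59.62665557861328, 39.695743560791016), 85.2363510131836)
[[605.9, 115.4], [664.3, 119.5], [674.9, 37.1], [613.3, 32.6]]
tray 0.61 13540 ((276.3283996582031, 90.88214111328125), (185.96363830566406, 98.08155822753906), 87.61405944824219)
[[556.9, 145.4], [709.6, 150.4], [744.3, -153.9], [559.8, -160.5]]
```

View pics/w1.png

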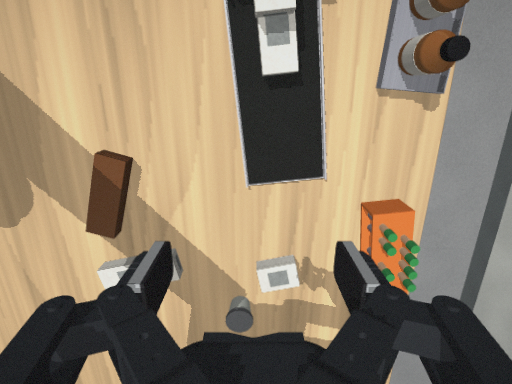

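The wrist view shows the tray (227–327, 0–187). The laid carton's free end is at about (280,73), and the white flat carton is partly behind the left finger at (125,270), below the brown block. I'll step +110 mm in y to see the whole stack.

```bash
python3 -m pendant '[{"dr":[0,0,0],"slide":[0.13,0.03,0],"fingers":0.085},{"dr":[0,0,0],"slide":[0.13,0.03,0],"fingers":0.085},{"dr":[0,0,0],"slide":[0.13,0.03,0],"fingers":0.085},{"dr":[0,0,0],"slide":[0.13,0.03,0],"fingers":0.085},{"dr":[0,0,0],"slide":[0.13,0.03,0],"fingers":0.085}]'
python3 - <<'E'
from h import *
cal,im=snap("wrist")
print(monitor.read_state()["eef_pos"],np.array(cal["T"])[:3,3])
import pickle;pickle.dump((cal,im),open("w2.pkl","wb"))
cv2.imwrite("pics/w2.png",cv2.resize(im[0:270,130:430],(660,594),interpolation=cv2.INTER_CUBIC)[:,:,::-1])
E
```

```text
clock: 3.58
eef_pos: [625.1, 64.4, 379.3]
tool_rot: [0.0, 0.707, 0.707, -0.0]
ft_force: [-0.2, -0.1, 0.4]
opening: 84.6
grasp_force: 0.0
[625.2764023   63.94863173 379.30298388] [625.69998826 145.80411233 522.35960358]
```

View pics/w2.png

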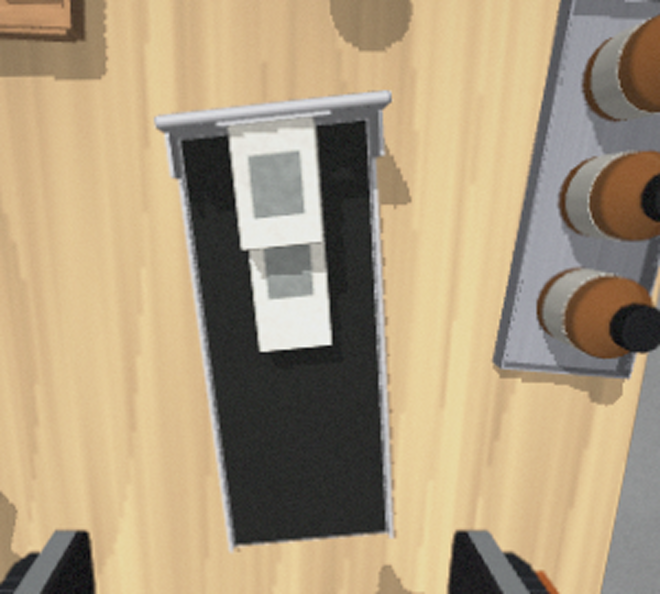

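The crop shows the laid carton's free end at crop (260,352)–(331,346) and the half carton's end at (241,249)–(324,243). The end wall is at the top, with its rim at (160,120)–(388,97). The tray is yawed a few degrees. I'll fit its pose.

```bash
python3 - <<'E'
from h import *
import pickle;cal,im=pickle.load(open("w2.pkl","rb"))
from scipy.optimize import least_squares
g=cv2.cvtColor(im,cv2.COLOR_RGB2GRAY)
S=lambda pts:[np.array([(x+.5)/2.2-.5+130,(y+.5)/2.2-.5]) for x,y in pts]
px=S([(260,352),(331,346),(241,249),(324,243),(233,548),(391,536)])
px[:4]=list(cv2.cornerSubPix(g,np.float32(px[:4]).reshape(-1,1,2),(3,3),(-1,-1),(3,30,.01))[:,0]);print(np.round(px,1).tolist())
M=np.array([(-28,13,46),(28,13,46),(-28,93,80),(28,93,80),(-75,-180,14),(75,-180,14)],float) # tray frame
def f(p,i=slice(None)):
    c,s=np.cos(p[2]),np.sin(p[2]);return np.array([proj(cal,[p[0]+c*m[0]-s*m[1],p[1]+s*m[0]+c*m[1],m[2]])-q for m,q in zip(M[i],px[i])]).ravel()
r=least_squares(f,[620,40,0]);print(r.x,np.degrees(r.x[2]),f(r.x).reshape(-1,2).round(1).tolist())
r2=least_squares(lambda p:f(p,slice(0,4)),[620,40,0]);print(r2.x,np.degrees(r2.x[2]),f(r2.x)[:8].round(1))
c,s=np.cos(r.x[2]),np.sin(r.x[2])
for y in(-67,13,93):print(y,r.x[0]-s*y,r.x[1]+c*y)
go([355,-410,330],-45)
E
```

```text
[[247.8, 159.4], [280.3, 156.3], [239.6, 113.0], [276.7, 108.2], [235.6, 248.8], [307.5, 243.4]]
[6.44316287e+02 2.46070235e+01 1.05596280e-01] 6.050221204108513 [[-1.1, -0.3], [-0.8, -0.6], [0.6, -0.4], [0.7, 0.4], [-0.7, 1.4], [1.2, -0.1]]
[6.45786260e+02 2.44349416e+01 1.28704794e-01] 7.374241481650279 [-0.4  0.2 -0.1 -0.8  0.3  0.4  0.2  0.2]
-67 651.3780964410728 -42.01977924111267
13 642.9460847074778 37.5346120778115
93 634.5140729738829 117.08900339673566
clock 3.62 pos [625.3  63.9 379.3] dr [0.0, 0.001, 0.784] slide [-0.4742, -0.2698, 0.0496] rows>= 9.0
```

```bash
python3 -c "
from h import *
go([395,-290,330],-43)"
```

```text
clock 3.62 pos [625.3  63.9 379.3] dr [0.0, 0.001, 0.749] slide [-0.3542, -0.2299, 0.0495] rows>= 7.0
```

```bash
python3 -m pendant '[{"dr":[0,0,0.749],"slide":[-0.354,-0.23,0.05],"fingers":0.085},{"dr":[0,0,0.749],"slide":[-0.354,-0.23,0.05],"fingers":0.085},{"dr":[0,0,0.749],"slide":[-0.354,-0.23,0.05],"fingers":0.085},{"dr":[0,0,0.749],"slide":[-0.354,-0.23,0.05],"fingers":0.085},{"dr":[0,0,0.749],"slide":[-0.354,-0.23,0.05],"fingers":0.085},{"dr":[0,0,0.749],"slide":[-0.354,-0.23,0.05],"fingers":0.085},{"dr":[0,0,0.749],"slide":[-0.354,-0.23,0.05],"fingers":0.085},{"dr":[0,0,0.749],"slide":[-0.354,-0.23,0.05],"fingers":0.085},{"dr":[0,0,0.749],"slide":[-0.354,-0.23,0.05],"fingers":0.085}]'
python3 - <<'E'
from h import *
cal,im=snap("wrist","w3")
print(monitor.read_state()["eef_pos"])
for d in models.masks_of("wrist","flat_carton_center")[:3]:
    m=d["mask"].astype(np.uint8);rc=cv2.minAreaRect(cv2.findNonZero(m));col=im[d["mask"]].mean(0).round()
    print(round(d["confidence"],2),m.sum(),col,np.round(rc[0]),[hit(cal,p,34)[:2].round(1).tolist() for p in cv2.boxPoints(rc)])
E
```

```text
clock: 4.75
eef_pos: [395.3, -289.3, 329.3]
tool_rot: [-0.0, 0.917, 0.398, 0.0]
ft_force: [1.2, -0.6, 0.6]
opening: 85.2
grasp_force: 0.0
[ 395.79760144 -288.78612817  329.37739752]
0.82 4443 [91. 62. 41.] [169. 119.] [[323.2, -90.3], [383.4, -108.8], [340.1, -261.2], [272.5, -244.7]]
0.61 3003 [161.  45.  43.] [290. 271.] [[212.9, -460.7], [270.8, -413.6], [366.6, -540.1], [312.2, -594.7]]
0.59 3495 [161. 161. 154.] [262. 180.] [[281.9, -325.9], [438.7, -292.8], [451.2, -350.9], [291.3, -390.6]]
```

View pics/w3.png

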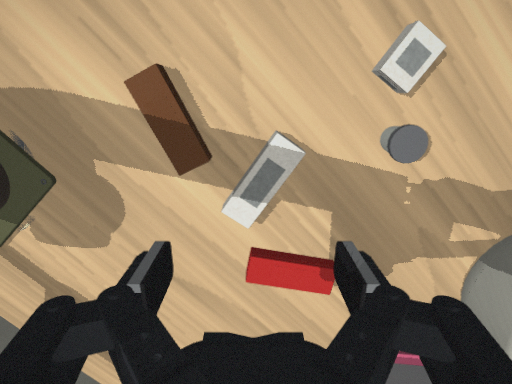

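Candidates are white (262,180), brown (169,119) and red (290,271). The white one with a grey label is the carton described, and I'll confirm it in an enlarged crop with a fitted outline.

```bash
python3 - <<'E'
from h import *
cal=imaging.calibration("wrist");im=cv2.imread("pics/w3.png")
a,b,c=[hit(cal,p,34)[:2] for p in((303,153),(249,227),(223,210))]
ctr=(a+c)/2;ax=a-b;th=np.arctan2(ax[1],ax[0]);print(ctr,np.degrees(th),np.linalg.norm(ax),np.linalg.norm(b-c))
crop=cv2.resize(im[100:260,190:340],(563,600),interpolation=cv2.INTER_CUBIC)
u=np.array([np.cos(th),np.sin(th)]);v=np.array([-u[1],u[0]])
for z in(0,34):
    q=[(proj(cal,[*(ctr+80*i*u+28*j*v),z])-[190,100]+.5)*3.75-.5 for i,j in((1,1),(1,-1),(-1,-1),(-1,1))]
    cv2.polylines(crop,[np.int32(q)],True,(0,255,0) if z else (255,0,255),1)
cv2.imwrite("pics/c3.png",crop)
for p in(ctr,):go([*p,120],np.degrees(th)-90)
E
```

```text
[ 367.47486102 -341.34904272] 13.464655951998397 153.3547934477874 53.37645930669217
clock 4.85 pos [ 396.1 -288.5  329.4] dr [0.0, -0.001, 0.587] slide [-0.0584, 0.0149, 0.2094] rows>= 4.0
```

View pics/c3.png

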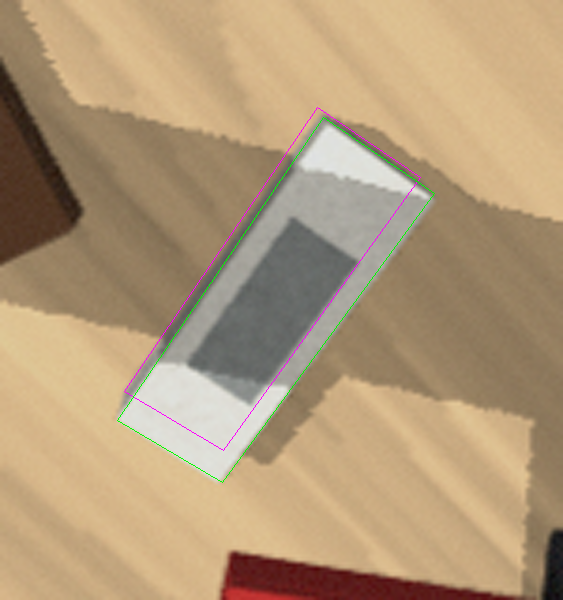

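The crop confirms it: a white carton with a grey label, and the outline fits within about 2 mm. Now I'll grasp it.

```bash
python3 -m pendant '[{"dr":[0,0,0.587],"slide":[-0.058,0.015,0.25],"fingers":0.085},{"dr":[0,0,0.587],"slide":[-0.058,0.015,0.25],"fingers":0.085},{"dr":[0,0,0.587],"slide":[-0.058,0.015,0.25],"fingers":0.085},{"dr":[0,0,0.587],"slide":[-0.058,0.015,0.25],"fingers":0.085},{"dr":[0,0,0.587],"slide":[-0.058,0.015,0.25],"fingers":0.085},{"dr":[0,0,0.587],"slide":[-0.058,0.015,0.29],"fingers":0.085},{"dr":[0,0,0.587],"slide":[-0.058,0.015,0.325],"fingers":0.085},{"dr":[0,0,0.587],"slide":[-0.058,0.015,0.325],"fingers":0.085},{"dr":[0,0,0.587],"slide":[-0.058,0.015,0.325],"fingers":0.03},{"dr":[0,0,0.587],"slide":[-0.058,0.015,0.325],"fingers":0.03},{"dr":[0,0,0.587],"slide":[-0.058,0.015,0.325],"fingers":0.03},{"dr":[0,0,0.587],"slide":[-0.058,0.015,0.325],"fingers":0.03}]'
```

```text
clock: 6.35
eef_pos: [368.9, -342.7, 6.6]
tool_rot: [0.002, 0.993, 0.117, 0.002]
ft_force: [1.6, 0.9, 6.5]
opening: 55.0
grasp_force: 63.3
```

```bash
python3 -c "
from h import *
t=np.radians(6.4);y=-110
go([644.5-np.sin(t)*y,24.5+np.cos(t)*y,110],6.4)"
```

```text
clock 6.35 pos [ 368.9 -342.7    6.6] dr [0.005, 0.0, -1.448] slide [0.3402, -0.1834, -0.1032] rows>= 8.0
```

```bash
python3 -m pendant '[{"dr":[0,0,0],"slide":[0,0,-0.04],"fingers":0.03},{"dr":[0,0,0],"slide":[0,0,-0.103],"fingers":0.03},{"dr":[0.005,0,-1.448],"slide":[0.34,-0.183,-0.103],"fingers":0.03},{"dr":[0.005,0,-1.448],"slide":[0.34,-0.183,-0.103],"fingers":0.03},{"dr":[0.005,0,-1.448],"slide":[0.34,-0.183,-0.103],"fingers":0.03},{"dr":[0.005,0,-1.448],"slide":[0.34,-0.183,-0.103],"fingers":0.03},{"dr":[0.005,0,-1.448],"slide":[0.34,-0.183,-0.103],"fingers":0.03},{"dr":[0.005,0,-1.448],"slide":[0.34,-0.183,-0.103],"fingers":0.03},{"dr":[0.005,0,-1.448],"slide":[0.34,-0.183,-0.103],"fingers":0.03},{"dr":[0.005,0,-1.448],"slide":[0.34,-0.183,-0.103],"fingers":0.03},{"dr":[0.005,0,-1.448],"slide":[0.34,-0.183,-0.103],"fingers":0.03},{"dr":[0.005,0,-1.448],"slide":[0.34,-0.183,-0.103],"fingers":0.03}]'
python3 - <<'E'
from h import *
imaging.read_camera("wrist");cal,im=snap("wrist")
print(monitor.read_state()["eef_pos"],monitor.read_state()["opening"])
import pickle;pickle.dump((cal,im),open("w4.pkl","wb"))
cv2.imwrite("pics/w4.png",cv2.resize(im,(768,576),interpolation=cv2.INTER_CUBIC)[:,:,::-1])
E
```

```text
clock: 7.85
eef_pos: [654.9, -84.7, 107.4]
tool_rot: [-0.002, 0.667, 0.745, -0.0]
ft_force: [-0.9, 0.3, -5.7]
opening: 55.1
grasp_force: 68.1
[655.03851984 -84.93238698 107.36278884] 55.018619177959835
```

View pics/w4.png

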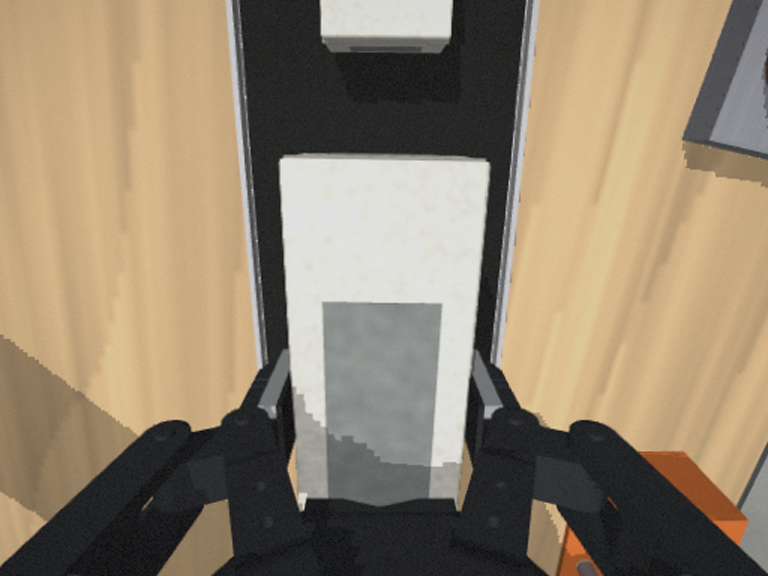

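The picture shows the laid carton's end edge at (321,37)–(452,37). The held carton's front edge is at (281,158)–(489,160), well aligned between the lips. Now I'll compute the relative offset.

```bash
python3 - <<'E'
from h import *
import pickle;cal,im=pickle.load(open("w4.pkl","rb"))
f=lambda x,y,z:hit(cal,((x+.5)/1.5-.5,(y+.5)/1.5-.5),z)[:2]
a,b=f(321,38,46),f(452,38,46);c,d=f(281,158,134.8),f(489,160,134.8)
# tray-lips at z 17 inner/outer
l0,l1=f(239,90,17),f(262,340,17);r0,r1=f(526,90,17),f(502,340,17)
print(a,b,np.linalg.norm(a-b),c,d,np.linalg.norm(c-d))
ang=lambda v:np.degrees(np.arctan2(v[1],v[0])).round(2)
print("laid end ang",ang(b-a),"held",ang(d-c),"lips",ang(l0-l1)-90,ang(r0-r1)-90,"mid",(l0+r0)/2,(l1+r1)/2,ang((l0+r0-l1-r1))-90)
q=monitor.read_state()["tool_rot"];M=R.from_quat([q[1],q[2],q[3],q[0]]).as_matrix();print("tooly",ang(M[:2,1]),M[:,2].round(3))
t=np.radians(6.2);ax=np.array([-np.sin(t),np.cos(t)]);lat=np.array([ax[1],-ax[0]])
dv=(a+b)/2-(c+d)/2;print("along",dv@ax,"lat",dv@lat)
E
```

```text
[617.09027822  33.52010409] [672.78651033  39.58541391] 56.02551431222239 [621.61803526 -12.16388034] [675.80165258  -6.74748886] 54.45366546868821
laid end ang 6.22 held 5.71 lips 6.170000000000002 6.25 mid [645.21941445  18.89679464] [ 660.30319827 -119.68805264] 6.209999999999994
tooly 6.3 [-0.004  0.003 -1.   ]
along 46.1466526873718 lat 1.2194919687489811
```

```bash
python3 -m pendant '[{"dr":[0,0,0],"slide":[0.020,0.001,0.03],"fingers":0.03},{"dr":[0,0,0],"slide":[0.041,0.001,0.06],"fingers":0.03},{"dr":[0,0,0],"slide":[0.041,0.001,0.075],"fingers":0.03},{"dr":[0,0,0],"slide":[0.041,0.001,0.083],"fingers":0.03},{"dr":[0,0,0],"slide":[0.041,0.001,0.085],"fingers":0.03},{"dr":[0,0,0],"slide":[0.041,0.001,0.086],"fingers":0.03},{"dr":[0,0,0],"slide":[0.041,0.001,0.086],"fingers":0.03}]'
python3 - <<'E'
from h import *
cal,im=snap("wrist")
s=monitor.read_state();print(s["eef_pos"],s["ft_force"])
cv2.imwrite("pics/w5.png",cv2.resize(im[0:200,150:400],(750,600),interpolation=cv2.INTER_CUBIC)[:,:,::-1])
E
```

```text
clock: 8.82
eef_pos: [652.2, -44.0, 22.0]
tool_rot: [-0.002, 0.667, 0.745, 0.0]
ft_force: [0.5, 0.1, -4.9]
opening: 54.8
grasp_force: 67.9
[652.09700532 -43.92826431  21.98653598] [-0.41713657 -0.40215157 -5.21426495]
```

```bash
python3 -m pendant '[{"dr":[0,0,0],"slide":[0,0,0.001],"fingers":0.03},{"dr":[0,0,0],"slide":[0,0,0.002],"fingers":0.03},{"dr":[0,0,0],"slide":[0,0,0.003],"fingers":0.03},{"dr":[0,0,0],"slide":[0,0,0.003],"fingers":0.03}]'
```

```text
clock: 9.38
eef_pos: [651.5, -43.5, 18.8]
tool_rot: [-0.002, 0.666, 0.746, -0.0]
ft_force: [-1.7, 0.7, 0.7]
opening: 54.8
grasp_force: 68.6
```

```bash
python3 -m pendant '[{"dr":[0,0,0],"slide":[0.001,0,0],"fingers":0.03},{"dr":[0,0,0],"slide":[0.002,0,0],"fingers":0.03},{"dr":[0,0,0],"slide":[0.003,0,0],"fingers":0.03},{"dr":[0,0,0],"slide":[0.003,0,0],"fingers":0.03}]'
python3 -m pendant '[{"dr":[0,0,0],"slide":[0.001,0,0],"fingers":0.03},{"dr":[0,0,0],"slide":[0.002,0,0],"fingers":0.03},{"dr":[0,0,0],"slide":[0.002,0,0],"fingers":0.03}]'
```

```text
clock: 9.88
eef_pos: [652.2, -40.9, 18.8]
tool_rot: [-0.001, 0.666, 0.746, 0.0]
ft_force: [0.3, -4.2, 2.0]
opening: 55.2
grasp_force: 68.9
clock: 10.25
eef_pos: [651.9, -38.9, 18.7]
tool_rot: [-0.001, 0.666, 0.746, 0.0]
ft_force: [0.5, -4.8, 3.9]
opening: 54.7
grasp_force: 69.1
```

```bash
python3 -m pendant '[{"dr":[0,0,0],"slide":[0.001,0,0],"fingers":0.03},{"dr":[0,0,0],"slide":[0.001,0,0],"fingers":0.03}]'
python3 -m pendant '[{"dr":[0,0,0],"slide":[0.001,0,0],"fingers":0.03},{"dr":[0,0,0],"slide":[0.001,0,0],"fingers":0.03}]'
python3 -m pendant '[{"dr":[0,0,0],"slide":[0.001,0,0],"fingers":0.03},{"dr":[0,0,0],"slide":[0.001,0,0],"fingers":0.03}]'; python3 - <<'E'
from h import *
cal,im=snap("wrist")
cv2.imwrite("pics/w6.png",cv2.resize(im[0:200,150:400],(750,600),interpolation=cv2.INTER_CUBIC)[:,:,::-1])
g=im.astype(float).mean(2)
for c in(240,256,270):print(g[0:130,c-2:c+3].mean(1).round().astype(int).tolist())
E
```

```text
clock: 10.5
eef_pos: [651.8, -38.6, 18.7]
tool_rot: [-0.001, 0.666, 0.746, -0.0]
ft_force: [0.7, -7.0, 2.8]
opening: 55.2
grasp_force: 69.1
clock: 10.75
eef_pos: [651.7, -37.9, 18.8]
tool_rot: [-0.001, 0.666, 0.746, -0.0]
ft_force: [1.5, -6.9, 3.5]
opening: 55.0
grasp_force: 69.2
clock: 11.0
eef_pos: [651.6, -37.0, 18.7]
tool_rot: [-0.001, 0.666, 0.746, -0.0]
ft_force: [2.5, -8.8, 3.5]
opening: 55.2
grasp_force: 69.2
[220, 220, 220, 220, 220, 220, 219, 219, 220, 222, 222, 223, 223, 224, 224, 224, 224, 225, 225, 225, 225, 225, 225, 226, 225, 227, 227, 227, 227, 227, 228, 228, 227, 226, 227, 228, 228, 228, 229, 228, 228, 227, 226, 226, 224, 225, 225, 226, 226, 226, 227, 227, 226, 227, 226, 226, 225, 226, 226, 227, 227, 227, 227, 228, 228, 228, 228, 227, 228, 228, 228, 228, 228, 229, 229, 229, 229, 230, 229, 229, 230, 230, 230, 229, 228, 227, 225, 225, 226, 226, 227, 228, 230, 230, 230, 230, 230, 230, 229, 229, 228, 227, 219, 197, 171, 131, 205, 230, 230, 231, 231, 230, 230, 230, 231, 230, 230, 230, 230, 230, 230, 231, 230, 230, 230, 229, 230, 230, 231, 231]
[225, 225, 225, 226, 225, 22
[... 573 characters left out ...]
231, 230, 231, 231, 231, 231, 231, 231, 231, 231]
[222, 222, 224, 224, 225, 224, 224, 225, 224, 223, 222, 221, 220, 221, 222, 223, 224, 224, 224, 225, 225, 225, 225, 225, 225, 225, 226, 226, 226, 226, 225, 226, 226, 226, 227, 227, 228, 228, 228, 228, 228, 228, 227, 228, 229, 228, 228, 229, 229, 228, 229, 229, 229, 229, 230, 230, 230, 229, 229, 228, 228, 228, 227, 227, 226, 226, 227, 227, 227, 228, 229, 228, 228, 228, 227, 227, 228, 229, 229, 229, 230, 230, 230, 230, 229, 229, 228, 228, 229, 229, 229, 230, 229, 229, 229, 230, 230, 230, 230, 230, 230, 231, 231, 219, 194, 165, 133, 222, 224, 225, 227, 228, 229, 229, 229, 230, 230, 230, 230, 230, 229, 228, 227, 226, 226, 228, 228, 229, 230, 231]
```

View pics/w6.png

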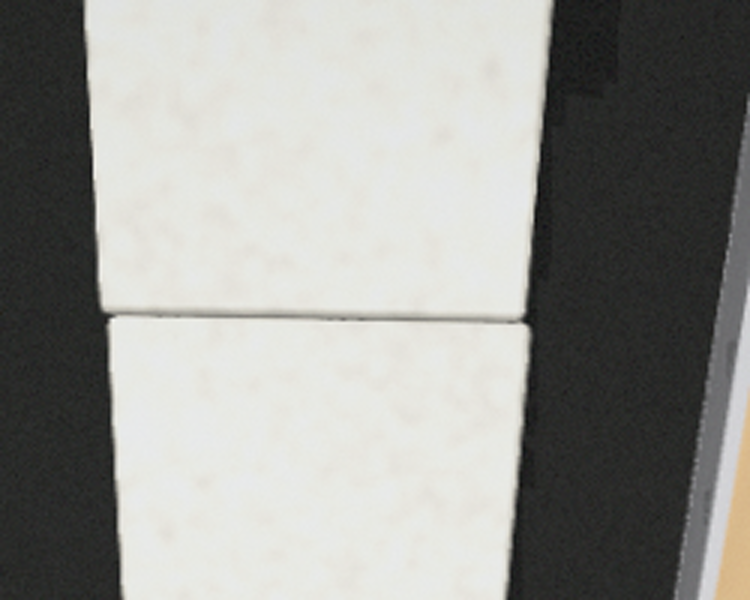

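```bash
python3 - <<'E'
from h import *
im5=cv2.imread("pics/w5.png");g=im5.astype(float).mean(2)[::3]
for c in(90*3,106*3,120*3):print(g[30:130,c-3:c+4].mean(1).round().astype(int).tolist())
cal=imaging.calibration("wrist");print(np.array(cal["K"])[0,0],np.array(cal["T"])[:3,3], [hit(cal,(256,r),46)[:2].round(1) for r in (103,106,107)])
E
```

```text
[223, 222, 223, 224, 225, 225, 226, 226, 225, 225, 226, 225, 225, 226, 226, 226, 225, 225, 226, 226, 226, 227, 226, 226, 227, 227, 227, 227, 227, 228, 228, 228, 228, 229, 229, 228, 229, 229, 229, 228, 228, 227, 226, 225, 224, 225, 226, 227, 228, 229, 229, 229, 228, 228, 229, 228, 229, 230, 224, 206, 181, 142, 128, 74, 33, 32, 31, 28, 31, 32, 27, 27, 57, 89, 146, 160, 196, 228, 230, 230, 231, 230, 230, 231, 230, 230, 230, 230, 230, 229, 230, 230, 230, 230, 229, 230, 230, 231, 231, 231]
[226, 226, 226, 226, 227, 226, 226, 225, 226, 227, 227, 227, 227, 227, 228, 228, 228, 229, 229, 228, 228, 228, 227, 227, 227, 228, 228, 229, 229, 228, 229, 229, 229, 229, 229, 230, 230, 229, 229, 228, 228, 229, 229, 230, 231, 231, 230, 229, 230, 230, 230, 229, 229, 228, 228, 228, 228, 229, 225, 211, 187, 151, 132, 87, 40, 31, 31, 30, 30, 29, 27, 26, 48, 86, 137, 158, 185, 219, 227, 227, 228, 228, 229, 229, 229, 230, 231, 230, 231, 231, 231, 231, 231, 231, 231, 231, 231, 231, 231, 231]
[227, 227, 227, 228, 228, 227, 228, 229, 229, 229, 229, 229, 229, 229, 228, 228, 227, 227, 227, 226, 225, 225, 225, 225, 226, 227, 227, 226, 226, 226, 227, 226, 228, 228, 228, 229, 229, 230, 229, 229, 229, 228, 228, 227, 227, 228, 229, 229, 229, 229, 229, 229, 229, 228, 229, 230, 230, 230, 230, 220, 197, 165, 132, 97, 50, 33, 32, 33, 30, 32, 35, 31, 40, 76, 124, 155, 165, 209, 227, 224, 226, 228, 228, 229, 230, 230, 230, 231, 231, 230, 229, 227, 226, 225, 226, 227, 228, 230, 231, 231]
285.60240973140975 [643.22944141  43.77374134 161.9265247 ] [array([644.8,  39.5]), array([644.9,  38.3]), array([644.9,  38. ])]
```

The picture shows the joint closed at crop (100–530, 315), with only the rounded edges dark, and the cartons in line. I'll release and go to look at the shipper.

```bash
python3 -m pendant '[{"dr":[0,0,0],"slide":[0,0,0],"fingers":0.06},{"dr":[0,0,0],"slide":[0,0,0],"fingers":0.075},{"dr":[0,0,0],"slide":[0,0,0],"fingers":0.078},{"dr":[0,0,0],"slide":[0,0,-0.03],"fingers":0.08},{"dr":[0,0,0],"slide":[0,0,-0.09],"fingers":0.085},{"dr":[0,0,0],"slide":[0,0,-0.15],"fingers":0.085},{"dr":[0,0,0],"slide":[0,0,-0.2],"fingers":0.085}]'
python3 - <<'E'
from h import *
go([352,390,310],41)
E
```

```text
clock: 11.92
eef_pos: [651.5, -35.6, 220.6]
tool_rot: [-0.002, 0.666, 0.746, 0.0]
ft_force: [0.6, 0.8, 0.4]
opening: 85.0
grasp_force: 0.0
clock 11.93 pos [651.5 -35.6 220.6] dr [-0.001, -0.004, -0.603] slide [0.4568, -0.25, -0.0873] rows>= 9.0
```

```bash
python3 -m pendant '[{"dr":[0,-0.004,-0.603],"slide":[0.457,-0.25,-0.087],"fingers":0.085},{"dr":[0,-0.004,-0.603],"slide":[0.457,-0.25,-0.087],"fingers":0.085},{"dr":[0,-0.004,-0.603],"slide":[0.457,-0.25,-0.087],"fingers":0.085},{"dr":[0,-0.004,-0.603],"slide":[0.457,-0.25,-0.087],"fingers":0.085},{"dr":[0,-0.004,-0.603],"slide":[0.457,-0.25,-0.087],"fingers":0.085},{"dr":[0,-0.004,-0.603],"slide":[0.457,-0.25,-0.087],"fingers":0.085},{"dr":[0,-0.004,-0.603],"slide":[0.457,-0.25,-0.087],"fingers":0.085},{"dr":[0,-0.004,-0.603],"slide":[0.457,-0.25,-0.087],"fingers":0.085},{"dr":[0,-0.004,-0.603],"slide":[0.457,-0.25,-0.087],"fingers":0.085},{"dr":[0,-0.004,-0.603],"slide":[0.457,-0.25,-0.087],"fingers":0.085},{"dr":[0,-0.004,-0.603],"slide":[0.457,-0.25,-0.087],"fingers":0.085}]'
python3 - <<'E'
from h import *
cal,im=snap("wrist")
import pickle;pickle.dump((cal,im),open("w7.pkl","wb"))
P=[]
for l in("edge_carton_center","shipper"):
  for d in models.masks_of("wrist",l)[:2]:
    m=d["mask"].astype(np.uint8);rc=cv2.minAreaRect(cv2.findNonZero(m))
    print(l,round(d["confidence"],2),m.sum(),im[d["mask"]].mean(0).round(),cv2.boundingRect(m),np.round(rc[0]),[hit(cal,p,60 if l[0]=="e" else 36)[:2].round(1).tolist() for p in cv2.boxPoints(rc)])
# fit of the edge carton's box silhouette to its mask
from scipy.optimize import minimize
m=max(models.masks_of("wrist","edge_carton_center"),key=lambda d:im[d["mask"]].mean() if abs(np.diff(im[d["mask"]].mean(0))).max()<25 else 0)["mask"]
def sil(p):
    c,s=np.cos(p[2]),np.sin(p[2])
    q=[proj(cal,[p[0]+c*x*80-s*y*17,p[1]+s*x*80+c*y*17,z]) for x in(-1,1) for y in(-1,1) for z in(4,60)]
    o=np.zeros(m.shape,np.uint8);cv2.fillConvexPoly(o,cv2.convexHull(np.int32(np.round(np.array(q)*16))),1,shift=4);return o>0
best=min((minimize(lambda p:1-(sil(p)&m).sum()/(sil(p)|m).sum(),[394,345,a],method="Nelder-Mead",options=dict(initial_simplex=[[394,345,a],[409,345,a],[394,360,a],[394,345,a+.3]])) for a in np.radians(range(0,180,30))),key=lambda r:r.fun)
p=best.x;print(p,np.degrees(p[2]),best.fun)
c,s=np.cos(p[2]),np.sin(p[2])
v=im[:,:,::-1].copy()
for z in(4,60):
    q=[proj(cal,[p[0]+c*x*80-s*y*17,p[1]+s*x*80+c*y*17,z]) for x,y in((1,1),(1,-1),(-1,-1),(-1,1))]
    cv2.polylines(v,[np.int32(np.round(q))],True,(0,255,0) if z>9 else(255,0,255),1)
cv2.imwrite("pics/w7.png",cv2.resize(v,(768,576),interpolation=cv2.INTER_CUBIC))
go([p[0],p[1],120],np.degrees(p[2])-90);go([p[0],p[1],120],np.degrees(p[2])+90)
E
```

```text
clock: 13.3
eef_pos: [352.0, 389.3, 307.1]
tool_rot: [-0.001, 0.415, 0.91, -0.001]
ft_force: [-0.0, 0.4, 0.5]
opening: 85.0
grasp_force: 0.0
edge_carton_center 0.83 3162 [184. 183. 174.] (206, 147, 92, 92) [253. 193.] [[312.6, 326.6], [315.2, 371.1], [475.2, 361.0], [476.9, 312.1]]
edge_carton_center 0.57 5675 [ 34.  58. 112.] (391, 0, 121, 116) [452.  52.] [[440.7, 558.5], [417.0, 725.3], [471.7, 738.1], [502.2, 567.6]]
shipper 0.58 8634 [143. 110.  81.] (175, 114, 153, 146) [253. 191.] [[294.5, 267.2], [304.8, 417.9], [495.5, 410.8], [502.2, 242.6]]
[ 3.96799193e+02  3.36965666e+02 -7.63719574e-02] -4.375790834014025 0.041299726692985095
clock 13.5 pos [352.8 388.9 307.2] dr [-0.002, 0.003, 2.36] slide [-0.0682, -0.0001, 0.1871] rows>= 13.0
clock 13.5 pos [352.8 388.9 307.2] dr [-0.003, -0.002, -0.781] slide [-0.0682, -0.0001, 0.1871] rows>= 5.0
```

View pics/w7.png

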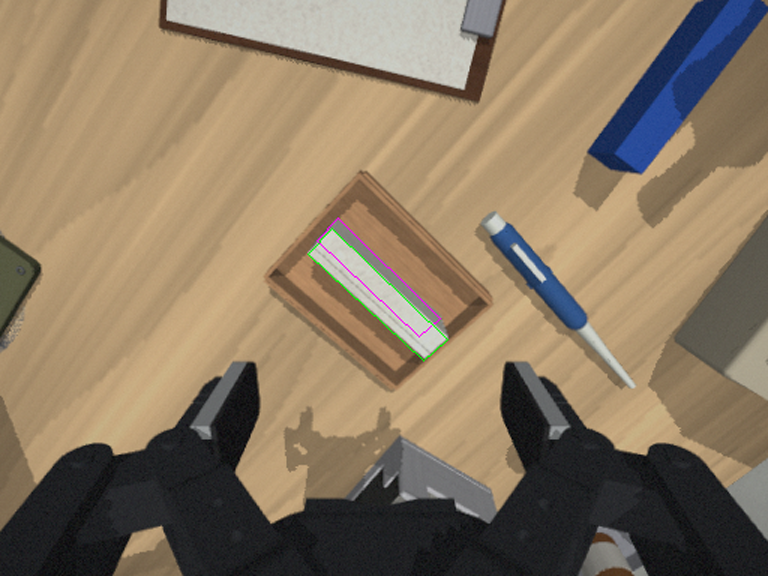

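The outline fits the white carton standing in the shipper at (378,293), and the blue look-alike at (680,80) stays untouched. I'll grip it near the top.

```bash
python3 -m pendant '[{"dr":[-0.003,-0.002,-0.781],"slide":[-0.068,0,0.18],"fingers":0.085},{"dr":[-0.003,-0.002,-0.781],"slide":[-0.068,0,0.18],"fingers":0.085},{"dr":[-0.003,-0.002,-0.781],"slide":[-0.068,0,0.18],"fingers":0.085},{"dr":[-0.003,-0.002,-0.781],"slide":[-0.068,0,0.18],"fingers":0.085},{"dr":[-0.003,-0.002,-0.781],"slide":[-0.068,0,0.18],"fingers":0.085},{"dr":[-0.003,-0.002,-0.781],"slide":[-0.068,0,0.22],"fingers":0.085},{"dr":[-0.003,-0.002,-0.781],"slide":[-0.068,0,0.26],"fingers":0.085},{"dr":[-0.003,-0.002,-0.781],"slide":[-0.068,0,0.275],"fingers":0.085},{"dr":[-0.003,-0.002,-0.781],"slide":[-0.068,0,0.275],"fingers":0.06},{"dr":[-0.003,-0.002,-0.781],"slide":[-0.068,0,0.275],"fingers":0.02},{"dr":[-0.003,-0.002,-0.781],"slide":[-0.068,0,0.275],"fingers":0.02},{"dr":[-0.003,-0.002,-0.781],"slide":[-0.068,0,0.275],"fingers":0.02}]'
python3 -m pendant '[{"dr":[0,0,0],"slide":[0,0,0],"fingers":0.02},{"dr":[0,0,0],"slide":[0,0,0],"fingers":0.02}]'
```

```text
clock: 15.0
eef_pos: [397.3, 339.0, 34.1]
tool_rot: [0.002, 0.037, 0.999, 0.001]
ft_force: [0.5, -1.3, 5.7]
opening: 33.2
grasp_force: 61.3
clock: 15.25
eef_pos: [397.3, 338.9, 34.1]
tool_rot: [0.002, 0.037, 0.999, 0.001]
ft_force: [-0.0, -0.8, 5.3]
opening: 33.0
grasp_force: 61.3
```

```bash
python3 -c "
from h import *
go([450,0,150],0)"
```

```text
clock 15.25 pos [397.3 338.9  34.1] dr [0.005, 0.001, 1.496] slide [-0.0783, -0.3337, -0.1166] rows>= 9.0
```

```bash
python3 -m pendant '[{"dr":[0,0,0],"slide":[0,0,-0.03],"fingers":0.02},{"dr":[0,0,0],"slide":[0,0,-0.08],"fingers":0.02},{"dr":[0.005,0,1.496],"slide":[-0.078,-0.334,-0.117],"fingers":0.02},{"dr":[0.005,0,1.496],"slide":[-0.078,-0.334,-0.117],"fingers":0.02},{"dr":[0.005,0,1.496],"slide":[-0.078,-0.334,-0.117],"fingers":0.02},{"dr":[0.005,0,1.496],"slide":[-0.078,-0.334,-0.117],"fingers":0.02},{"dr":[0.005,0,1.496],"slide":[-0.078,-0.334,-0.117],"fingers":0.02},{"dr":[0.005,0,1.496],"slide":[-0.078,-0.334,-0.117],"fingers":0.02},{"dr":[0.005,0,1.496],"slide":[-0.078,-0.334,-0.117],"fingers":0.02},{"dr":[0.005,0,1.496],"slide":[-0.078,-0.334,-0.117],"fingers":0.02},{"dr":[0.005,0,1.496],"slide":[-0.078,-0.334,-0.117],"fingers":0.02},{"dr":[0.005,0,1.496],"slide":[-0.078,-0.334,-0.117],"fingers":0.02}]'
python3 - <<'E'
from h import *
print(monitor.read_state()["joint_pos"].round(2))
go([460,0,100],0,60)
E
```

```text
clock: 16.75
eef_pos: [448.4, -0.6, 149.2]
tool_rot: [-0.0, 0.706, 0.708, -0.002]
ft_force: [0.4, 0.2, -5.5]
opening: 33.1
grasp_force: 62.0
[-0.09  0.22  1.87 -0.    1.05 -0.1 ]
clock 16.75 pos [448.4  -0.6 149.2] dr [1.044, 0.004, 0.002] slide [0.0007, 0.0117, 0.0491] rows>= 6.0
```

```bash
python3 -m pendant '[{"dr":[1.044,0,0],"slide":[0,0.012,0.049],"fingers":0.02},{"dr":[1.044,0,0],"slide":[0,0.012,0.049],"fingers":0.02},{"dr":[1.044,0,0],"slide":[0,0.012,0.049],"fingers":0.02},{"dr":[1.044,0,0],"slide":[0,0.012,0.049],"fingers":0.02},{"dr":[1.044,0,0],"slide":[0,0.012,0.049],"fingers":0.02},{"dr":[1.044,0,0],"slide":[0,0.012,0.049],"fingers":0.02},{"dr":[1.044,0,0],"slide":[0,0.012,0.049],"fingers":0.02},{"dr":[1.044,0,0],"slide":[0,0.012,0.049],"fingers":0.02}]'
python3 - <<'E'
from h import *
print(monitor.read_state()["joint_pos"].round(2))
go([460,0,100],0,60)
go([460,0,34],0,60)
E
```

```text
clock: 17.75
eef_pos: [461.3, -0.7, 100.0]
tool_rot: [-0.352, 0.613, 0.613, -0.353]
ft_force: [0.3, 0.5, -4.6]
opening: 33.0
grasp_force: 62.5
[-0.05  0.87  1.29 -0.05  2.03 -0.05]
clock 17.75 pos [461.3  -0.7 100. ] dr [0.004, 0.002, -0.001] slide [0.0007, -0.0007, 0.0011] rows>= 1.0
clock 17.75 pos [461.3  -0.7 100. ] dr [0.004, 0.002, -0.001] slide [0.0008, 0.0563, 0.0343] rows>= 2.0
```

```bash
python3 -m pendant '[{"dr":[0,0,0],"slide":[0,0.03,0.0173],"fingers":0.02},{"dr":[0,0,0],"slide":[0,0.05,0.0289],"fingers":0.02},{"dr":[0,0,0],"slide":[0,0.056,0.0324],"fingers":0.02},{"dr":[0,0,0],"slide":[0,0.0572,0.033],"fingers":0.02},{"dr":[0,0,0],"slide":[0,0.0581,0.0335],"fingers":0.02},{"dr":[0,0,0],"slide":[0,0.0589,0.034],"fingers":0.02},{"dr":[0,0,0],"slide":[0,0.0589,0.034],"fingers":0.02}]'
```

```text
clock: 18.62
eef_pos: [461.0, -1.0, 32.4]
tool_rot: [-0.352, 0.613, 0.612, -0.354]
ft_force: [-0.0, -0.3, -5.3]
opening: 33.3
grasp_force: 62.6
```

```bash
python3 -m pendant '[{"dr":[0,0,0],"slide":[0,0.0009,0.0005],"fingers":0.02},{"dr":[0,0,0],"slide":[0,0.0009,0.0005],"fingers":0.02}]'
python3 -m pendant '[{"dr":[0,0,0],"slide":[0,0.0009,0.0005],"fingers":0.02},{"dr":[0,0,0],"slide":[0,0.0009,0.0005],"fingers":0.02}]'
```

```text
clock: 18.88
eef_pos: [460.8, -1.0, 31.1]
tool_rot: [-0.353, 0.613, 0.612, -0.354]
ft_force: [0.0, 1.1, -5.3]
opening: 33.2
grasp_force: 62.6
clock: 19.12
eef_pos: [460.8, -1.0, 30.2]
tool_rot: [-0.353, 0.613, 0.612, -0.354]
ft_force: [-0.6, 0.0, -4.1]
opening: 33.2
grasp_force: 62.6
```

```bash
python3 -m pendant '[{"dr":[0,0,0],"slide":[0,0.0009,0.0005],"fingers":0.02},{"dr":[0,0,0],"slide":[0,0.0009,0.0005],"fingers":0.02}]'
```

```text
clock: 19.38
eef_pos: [460.7, -0.9, 29.8]
tool_rot: [-0.353, 0.613, 0.612, -0.354]
ft_force: [0.4, 1.1, -0.8]
opening: 33.2
grasp_force: 62.9
```

```bash
python3 -m pendant '[{"dr":[0,0,0],"slide":[0,-0.001,0],"fingers":0.035},{"dr":[0,0,0],"slide":[0,-0.002,0],"fingers":0.037},{"dr":[0,0,0],"slide":[0,-0.003,0],"fingers":0.039},{"dr":[0,0,0],"slide":[0,-0.004,0],"fingers":0.041},{"dr":[0,0,0],"slide":[0,-0.004,0],"fingers":0.041}]'
```

```text
clock: 20.0
eef_pos: [458.7, -1.0, 32.5]
tool_rot: [-0.353, 0.613, 0.612, -0.354]
ft_force: [0.2, 0.2, -2.0]
opening: 40.8
grasp_force: 0.9
```

```bash
python3 -m pendant '[{"dr":[0,0,0],"slide":[0,0,-0.003],"fingers":0.041},{"dr":[0,0,0],"slide":[0,0,-0.006],"fingers":0.041},{"dr":[0,0,0],"slide":[0,0,-0.009],"fingers":0.041},{"dr":[0,0,0],"slide":[0,0,-0.012],"fingers":0.041},{"dr":[0,0,0],"slide":[0,0,-0.015],"fingers":0.041},{"dr":[0,0,0],"slide":[0,0,-0.015],"fingers":0.041}]'
python3 -m pendant '[{"dr":[0,0,0],"slide":[0,0.0026,0.0015],"fingers":0.041},{"dr":[0,0,0],"slide":[0,0.0052,0.003],"fingers":0.041},{"dr":[0,0,0],"slide":[0,0.0069,0.004],"fingers":0.041},{"dr":[0,0,0],"slide":[0,0.0069,0.004],"fingers":0.041}]'
```

```text
clock: 20.75
eef_pos: [472.3, -1.0, 40.1]
tool_rot: [-0.352, 0.613, 0.612, -0.354]
ft_force: [2.1, -0.6, -0.4]
opening: 41.0
grasp_force: 0.8
clock: 21.25
eef_pos: [471.8, -1.0, 31.8]
tool_rot: [-0.353, 0.613, 0.612, -0.354]
ft_force: [1.6, 0.2, -0.5]
opening: 41.0
grasp_force: 1.0
```

```bash
python3 -m pendant '[{"dr":[0,0,0],"slide":[0,0.0009,0.0005],"fingers":0.041},{"dr":[0,0,0],"slide":[0,0.0009,0.0005],"fingers":0.041}]'
python3 -m pendant '[{"dr":[0,0,0],"slide":[0,0.001,-0.0017],"fingers":0.041},{"dr":[0,0,0],"slide":[0,0.002,-0.0035],"fingers":0.041},{"dr":[0,0,0],"slide":[0,0.003,-0.0052],"fingers":0.041},{"dr":[0,0,0],"slide":[0,0.004,-0.0069],"fingers":0.041},{"dr":[0,0,0],"slide":[0,0.005,-0.0087],"fingers":0.041},{"dr":[0,0,0],"slide":[0,0.006,-0.0104],"fingers":0.041},{"dr":[0,0,0],"slide":[0,0.007,-0.0121],"fingers":0.041},{"dr":[0,0,0],"slide":[0,0.008,-0.0139],"fingers":0.041}]'
```

```text
clock: 21.5
eef_pos: [471.9, -1.0, 31.0]
tool_rot: [-0.353, 0.613, 0.612, -0.354]
ft_force: [1.6, 0.4, -0.9]
opening: 41.0
grasp_force: 1.0
clock: 22.5
eef_pos: [486.0, -0.9, 34.0]
tool_rot: [-0.355, 0.612, 0.611, -0.356]
ft_force: [2.2, 0.0, 17.3]
opening: 40.8
grasp_force: 4.2
```

```bash
python3 -m pendant '[{"dr":[0,0,0],"slide":[0,-0.0017,-0.001],"fingers":0.041},{"dr":[0,0,0],"slide":[0,-0.0017,-0.001],"fingers":0.041}]'
python3 - <<'E'
from h import *
s=monitor.read_state();print(s["ft_torque"],s["joint_pos"].round(3))
for c in("scene","side"):
    cal,im=snap(c,"t_"+c)
    for d in models.masks_of(c,"flat_carton_center")[:4]+models.masks_of(c,"edge_carton_center")[:3]:
        m=d["mask"];col=im[m].mean(0)
        print(c,round(d["confidence"],2),m.sum(),col.round(),cv2.boundingRect(m.astype(np.uint8)),hit(cal,d["location"],25).round())
    print([proj(cal,[x,y,z]).round().tolist() for x,y,z in((443,-80,0),(443,80,0),(499,80,0),(499,-80,0),(499,-80,34),(499,80,34),(443,80,34),(443,-80,34))])
E
```

```text
clock: 22.75
eef_pos: [488.0, -1.0, 34.1]
tool_rot: [-0.353, 0.613, 0.612, -0.354]
ft_force: [-1.7, 0.5, 6.9]
opening: 41.2
grasp_force: 0.0
[ 0.03450879  0.15385539 -0.01115142] [-0.053  0.978  1.223 -0.051  1.986 -0.045]
scene 0.97 828 [137.  57.  47.] (90, 251, 28, 46) [ 281. -519.   25.]
scene 0.93 721 [122. 118. 113.] (256, 223, 36, 37) [653. -51.  25.]
scene 0.55 777 [86. 63. 45.] (159, 206, 45, 33) [ 332. -179.   25.]
scene 0.93 520 [130. 124. 117.] (221, 195, 33, 36) [465. -16.  25.]
scene 0.72 301 [ 40.  56. 100.] (320, 117, 20, 28) [468. 645.  25.]
[[222.0, 225.0], [249.0, 202.0], [260.0, 208.0], [234.0, 232.0], [234.0, 226.0], [260.0, 202.0], [249.0, 195.0], [222.0, 219.0]]
side 0.57 141 [111. 109. 103.] (221, 171, 17, 13) [662. -15.  25.]
side 0.54 159 [110.  32.  26.] (329, 120, 23, 20) [ 278. -537.   25.]
side 0.5 294 [40. 24. 13.] (300, 166, 23, 21) [ 331. -110.   25.]
side 0.7 328 [23. 36. 82.] (200, 298, 21, 36) [463. 612.  25.]
side 0.67 459 [110. 108. 101.] (259, 175, 24, 32) [467.  14.  25.]
[[282.0, 183.0], [272.0, 207.0], [258.0, 204.0], [269.0, 180.0], [270.0, 174.0], [258.0, 198.0], [272.0, 201.0], [283.0, 176.0]]
```

```bash
python3 -m pendant '[{"dr":[0,0,0],"slide":[0,0,-0.005],"fingers":0.041},{"dr":[0,0,0],"slide":[0,0,-0.012],"fingers":0.041},{"dr":[0,0,0],"slide":[0,0,-0.025],"fingers":0.041},{"dr":[0,0,0],"slide":[0,-0.02,-0.06],"fingers":0.06},{"dr":[0,0,0],"slide":[0,-0.06,-0.1],"fingers":0.085},{"dr":[0,0,0],"slide":[0,-0.1,-0.14],"fingers":0.085},{"dr":[0,0,0],"slide":[0,-0.12,-0.15],"fingers":0.085}]'
python3 - <<'E'
from h import *
go([470,70,300],0)
E
```

```text
clock: 23.92
eef_pos: [560.0, -0.7, 214.9]
tool_rot: [-0.35, 0.614, 0.613, -0.352]
ft_force: [0.1, 0.7, 0.2]
opening: 85.0
grasp_force: 0.0
clock 23.93 pos [560.   -0.7 214.9] dr [-1.039, 0.002, -0.001] slide [0.0704, -0.1192, 0.0343] rows>= 6.0
```

```bash
python3 -m pendant '[{"dr":[-1.039,0,0],"slide":[0.07,-0.119,0.034],"fingers":0.085},{"dr":[-1.039,0,0],"slide":[0.07,-0.119,0.034],"fingers":0.085},{"dr":[-1.039,0,0],"slide":[0.07,-0.119,0.034],"fingers":0.085},{"dr":[-1.039,0,0],"slide":[0.07,-0.119,0.034],"fingers":0.085},{"dr":[-1.039,0,0],"slide":[0.07,-0.119,0.034],"fingers":0.085},{"dr":[-1.039,0,0],"slide":[0.07,-0.119,0.034],"fingers":0.085},{"dr":[-1.039,0,0],"slide":[0.07,-0.119,0.034],"fingers":0.085},{"dr":[-1.039,0,0],"slide":[0.07,-0.119,0.034],"fingers":0.085}]'
cat > fit.py <<'E'
from h import *
from scipy.optimize import minimize
def fit(cal,m,x0,dims,z0,step=.2):
    L,W,H=np.array(dims)
    def sil(p):
        c,s=np.cos(p[2]),np.sin(p[2])
        q=[proj(cal,[p[0]+c*x*L/2-s*y*W/2,p[1]+s*x*L/2+c*y*W/2,z]) for x in(-1,1) for y in(-1,1) for z in(z0,z0+H)]
        o=np.zeros(m.shape,np.uint8);cv2.fillConvexPoly(o,cv2.convexHull(np.int32(np.round(np.array(q)*16))),1,shift=4);return o>0
    x0=np.array(x0,float)
    r=minimize(lambda p:1-(sil(p)&m).sum()/(sil(p)|m).sum(),x0,method="Nelder-Mead",options=dict(initial_simplex=[x0,x0+[12,0,0],x0+[0,12,0],x0+[0,0,step]]))
    return r.x,r.fun
E
python3 - <<'E'
from fit import *
cal,im=snap("wrist","w8")
for l in("flat_carton_center","edge_carton_center"):
  for d in models.masks_of("wrist",l)[:3]:
    m=d["mask"]
    print(l,round(d["confidence"],2),m.sum(),im[m].mean(0).round(),cv2.boundingRect(m.astype(np.uint8)),hit(cal,d["location"],34).round())
    if 100<im[m].mean() and np.ptp(im[m].mean(0))<25:
        for dm in((160,56,34),(160,34,56)):
            p,f=fit(cal,m,[470,0,np.pi/2],dm,0);print(dm,p.round(1),np.degrees(p[2]).round(1),f.round(3))
go([470,0,120],0)
E
```

```text
clock: 24.92
eef_pos: [469.1, 69.6, 297.7]
tool_rot: [-0.002, 0.707, 0.707, -0.004]
ft_force: [0.6, 0.1, -0.1]
opening: 85.0
grasp_force: 0.0
flat_carton_center 0.79 1929 [95. 64. 43.] (157, 240, 44, 87) [ 337. -165.   34.]
flat_carton_center 0.62 3860 [178. 179. 173.] (353, 170, 60, 101) [667. -24.  34.]
(160, 56, 34) [470.    0.    1.6] 90.0 1.0
(160, 34, 56) [470.    0.    1.6] 90.0 1.0
edge_carton_center 0.6 3876 [194. 194. 187.] (235, 137, 40, 105) [470.   8.  34.]
(160, 56, 34) [4.694e+02 2.000e-01 1.600e+00] 90.2 0.022
(160, 34, 56) [469.3   3.6   1.7] 97.6 0.35
clock 25.07 pos [469.8  69.5 297.1] dr [-0.009, 0.002, -0.0] slide [-0.0691, 0.0019, 0.1773] rows>= 4.0
```

It lies flat at (469,0), yaw 90°, with a fit error of 2%. Now I'll grip it across its width.

```bash
python3 -m pendant '[{"dr":[-0.009,0.002,0],"slide":[-0.069,0,0.2],"fingers":0.085},{"dr":[-0.009,0.002,0],"slide":[-0.069,0,0.2],"fingers":0.085},{"dr":[-0.009,0.002,0],"slide":[-0.069,0,0.2],"fingers":0.085},{"dr":[-0.009,0.002,0],"slide":[-0.069,0,0.2],"fingers":0.085},{"dr":[-0.009,0.002,0],"slide":[-0.069,0,0.24],"fingers":0.085},{"dr":[-0.009,0.002,0],"slide":[-0.069,0,0.275],"fingers":0.085},{"dr":[-0.009,0.002,0],"slide":[-0.069,0,0.29],"fingers":0.085},{"dr":[-0.009,0.002,0],"slide":[-0.069,0,0.29],"fingers":0.085},{"dr":[-0.009,0.002,0],"slide":[-0.069,0,0.29],"fingers":0.03},{"dr":[-0.009,0.002,0],"slide":[-0.069,0,0.29],"fingers":0.03},{"dr":[-0.009,0.002,0],"slide":[-0.069,0,0.29],"fingers":0.03},{"dr":[-0.009,0.002,0],"slide":[-0.069,0,0.29],"fingers":0.03}]'
python3 - <<'E'
from h import *
t=np.radians(6.2);y=13-35
go([644.8-np.sin(t)*y,25.5+np.cos(t)*y,150],6.2)
E
```

```text
clock: 26.58
eef_pos: [468.3, -0.2, 9.2]
tool_rot: [0.002, 0.707, 0.707, 0.002]
ft_force: [2.2, -0.9, 6.3]
opening: 54.8
grasp_force: 65.5
clock 26.57 pos [ 4.683e+02 -2.000e-01  9.200e+00] dr [0.005, 0.001, -0.108] slide [0.0037, 0.1796, -0.1399] rows>= 4.0
```

```bash
python3 -m pendant '[{"dr":[0,0,0],"slide":[0,0,-0.05],"fingers":0.03},{"dr":[0,0,0],"slide":[0,0,-0.1],"fingers":0.03},{"dr":[0.005,0.001,-0.108],"slide":[0.0037,0.1796,-0.14],"fingers":0.03},{"dr":[0.005,0.001,-0.108],"slide":[0.0037,0.1796,-0.14],"fingers":0.03},{"dr":[0.005,0.001,-0.108],"slide":[0.0037,0.1796,-0.14],"fingers":0.03},{"dr":[0.005,0.001,-0.108],"slide":[0.0037,0.1796,-0.14],"fingers":0.03},{"dr":[0.005,0.001,-0.108],"slide":[0.0037,0.1796,-0.14],"fingers":0.03},{"dr":[0.005,0.001,-0.108],"slide":[0.0037,0.1796,-0.14],"fingers":0.03}]'
python3 - <<'E'
from h import *
imaging.read_camera("wrist");cal,im=snap("wrist","w9")
import pickle;pickle.dump((cal,im),open("w9.pkl","wb"))
s=monitor.read_state();print(s["eef_pos"],s["tool_rot"])
zt=s["eef_pos"][2]-9.2+34
e=s["eef_pos"];t=np.radians(6.2);ax=np.array([-np.sin(t),np.cos(t)]);lat=np.array([ax[1],-ax[0]])
print("pred held corners",[proj(cal,[*(e[:2]+80*ax+28*k*lat),zt]).round(1).tolist() for k in(-1,1)])
h=np.array([644.2,38.5])
print("pred half end",[proj(cal,[*(h+80*ax+28*k*lat),80]).round(1).tolist() for k in(-1,1)],"laid side",[proj(cal,[*(h+30*ax+28*k*lat),46]).round(1).tolist() for k in(-1,1)])
g=im.astype(int).mean(2)
for r in range(2,110,6):
    w=np.where(g[r,150:370]>140)[0]+150
    print(r,w.min() if len(w) else 0,w.max() if len(w) else 0,len(w))
print(g[0:130,235].astype(int).tolist());print(g[0:130,256].astype(int).tolist());print(g[0:130,276].astype(int).tolist())
E
```

```text
clock: 27.58
eef_pos: [643.1, 3.8, 146.8]
tool_rot: [-0.003, 0.668, 0.744, -0.003]
ft_force: [0.1, -0.2, -5.4]
opening: 55.1
grasp_force: 68.8
[644.01313553   3.74000272 147.58300288] [-0.00242092  0.66792008  0.74422685 -0.00181643]
pred held corners [[181.5, 94.6], [323.2, 94.4]]
pred half end [[217.4, 39.1], [301.3, 38.9]] laid side [[224.8, 112.3], [292.1, 112.2]]
2 150 369 61
8 150 369 112
14 150 369 110
20 150 345 111
26 150 345 112
32 150 344 110
38 150 369 115
44 150 369 56
50 150 369 76
56 150 369 77
62 150 369 71
68 150 369 82
74 150 369 82
80 150 369 86
86 150 369 86
92 150 369 200
98 150 369 202
104 150 369 202
[125, 128, 126, 126, 125, 148, 198, 195, 196, 199, 198, 196, 198, 197, 200, 198, 198, 194, 199, 199, 198, 198, 198, 201, 200, 200, 199, 199, 199, 198, 199, 198, 196, 198, 199, 199, 201, 186, 148, 99, 88, 95, 84, 78, 59, 65, 104, 152, 150, 149, 149, 148, 148, 146, 147, 147, 147, 148, 143, 144, 145, 145, 147, 150, 153, 150, 149, 147, 146, 144, 146, 149, 149, 155, 155, 152, 151, 147, 191, 203, 203, 204, 202, 204, 203, 204, 205, 206, 205, 206, 152, 139, 189, 196, 201, 
[... 705 characters left out ...]
204, 200, 199, 198, 194, 193, 197, 197, 200, 200, 204, 203, 205, 201, 201, 200, 197]
[124, 124, 128, 126, 129, 117, 196, 197, 193, 197, 195, 198, 199, 198, 196, 196, 197, 196, 198, 196, 197, 198, 196, 198, 197, 200, 200, 198, 198, 197, 202, 200, 200, 198, 198, 196, 195, 193, 162, 123, 88, 91, 89, 92, 68, 60, 61, 88, 95, 92, 92, 91, 91, 90, 92, 88, 92, 91, 95, 92, 94, 95, 98, 100, 92, 96, 95, 95, 92, 92, 93, 94, 96, 93, 96, 94, 112, 118, 115, 126, 128, 129, 130, 131, 130, 132, 130, 128, 129, 125, 138, 142, 189, 196, 200, 200, 201, 200, 201, 203, 203, 203, 205, 203, 205, 204, 206, 206, 204, 204, 202, 203, 203, 204, 201, 199, 200, 194, 196, 198, 198, 199, 199, 199, 202, 203, 201, 205, 204, 202]
```

```bash
python3 - <<'E'
from h import *
import pickle;cal,im=pickle.load(open("w9.pkl","rb"));e=np.array([644.0,3.75,147.6])
g=im.astype(float).mean(2)
def edge(rows,lo,hi):
    o=[]
    for r in rows:
        d=np.abs(np.diff(g[r,lo:hi]));k=d.argmax();w=d[max(0,k-1):k+2];o.append(lo+max(0,k-1)+(w*np.arange(len(w))).sum()/w.sum()+.5)
    return np.round(o,1)
H=[10,16,22,28,34];B=[96,102,108,114,120]
hl,hr=edge(H,205,230),edge(H,290,315);bl,br=edge(B,170,195),edge(B,312,337)
print(hl,hr,bl,br)
t=np.radians(6.2);ax=np.array([-np.sin(t),np.cos(t)]);lat=np.array([ax[1],-ax[0]])
f=lambda c,r,z:hit(cal,(c,r),z)[:2]
def line(cl,cr,rows,z):
    P=np.array([(f(a,r,z)+f(b,r,z))/2 for a,b,r in zip(cl,cr,rows)]);w=[np.linalg.norm(f(a,r,z)-f(b,r,z)) for a,b,r in zip(cl,cr,rows)]
    d=P[0]-P[-1];print("lat",((P-e[:2])@lat).round(2),"ang",np.degrees(np.arctan2(-d[0],d[1])).round(2),"w",np.round(w,1));return P
line(hl,hr,H,80);line(bl,br,B,172.4)
a=f(256,38,80);b=f(256,92,172.4);print("along half end",(a-e[:2])@ax,"held end",(b-e[:2])@ax)
E
```

```text
[213.4 213.3 213.2 213.6 213.8] [298.5 298.3 298.1 297.5 297.5] [183.3 183.7 184.1 179.5 184.5] [322.6 322.7 330.5 330.5 329.8]
lat [1.67 1.58 1.49 1.43 1.5 ] ang 5.49 w [55.3 55.6 55.8 55.4 55.6]
lat [0.24 0.34 1.98 1.05 1.93] ang 16.48 w [55.1 55.3 58.6 60.9 58.9]
along half end 115.08228425550526 held end 80.87835807379372
```

```bash
python3 -m pendant '[{"dr":[0,0,0],"slide":[0.015,0.001,0.03],"fingers":0.03},{"dr":[0,0,0],"slide":[0.031,0.0012,0.05],"fingers":0.03},{"dr":[0,0,0],"slide":[0.031,0.0012,0.07],"fingers":0.03},{"dr":[0,0,0],"slide":[0.031,0.0012,0.083],"fingers":0.03},{"dr":[0,0,0],"slide":[0.031,0.0012,0.088],"fingers":0.03},{"dr":[0,0,0],"slide":[0.031,0.0012,0.09],"fingers":0.03},{"dr":[0,0,0],"slide":[0.031,0.0012,0.09],"fingers":0.03},{"dr":[0,0,0],"slide":[0.031,0.0012,0.09],"fingers":0.03}]'
cat > prof.py <<'E'
from h import *
cal,im=snap("wrist");g=im.astype(float).mean(2);cv2.imwrite("pics/p%d.png"%(monitor.read_state()["clock"]*100),im[:,:,::-1])
for c in(232,256,280):
    p=g[40:140,c-1:c+2].mean(1).astype(int);k=np.where(p<150)[0]
    print(c,[(int(i)+40,int(p[i])) for i in k][:40])
print(monitor.read_state()["eef_pos"].round(1))
E
python3 prof.py
```

```text
clock: 28.68
eef_pos: [643.2, 34.2, 70.5]
tool_rot: [0.001, 0.668, 0.744, 0.001]
ft_force: [-19.5, -2.2, 59.6]
opening: 54.5
grasp_force: 77.8
232 [(81, 125), (82, 111), (83, 108), (84, 108), (85, 108), (86, 113), (87, 125), (88, 138), (92, 149), (93, 145), (94, 142)]
256 [(81, 119), (82, 108), (83, 107), (84, 109), (85, 108), (86, 109), (87, 117), (88, 129), (93, 148), (94, 142)]
280 [(81, 124), (82, 109), (83, 110), (84, 110), (85, 111), (86, 107), (87, 116), (88, 137), (91, 149), (92, 148), (93, 145), (94, 141)]
[643.2  34.1  70.4]
```

Contact came 15 mm too early, so I'll lift straight away and diagnose.

```bash
python3 -m pendant '[{"dr":[0,0,0],"slide":[0,0,-0.01],"fingers":0.03},{"dr":[0,0,0],"slide":[0,0,-0.03],"fingers":0.03},{"dr":[0,0,0],"slide":[0,0,-0.06],"fingers":0.03},{"dr":[0,0,0],"slide":[0,0,-0.08],"fingers":0.03},{"dr":[0,0,0],"slide":[0,0,-0.08],"fingers":0.03}]'
cat > diag.py <<'E'
from fit import *
for c in("scene","side"):
    cal,im=snap(c)
    for l in("laid_center","laid_half_center","flat_carton_center"):
        for d in models.masks_of(c,l)[:4]:
            m=d["mask"]
            if np.ptp(im[m].mean(0))<30: print(c,l,round(d["confidence"],2),m.sum(),cv2.boundingRect(m.astype(np.uint8)),np.round(d["location"]))
    t=np.radians(6.2);ax=np.array([-np.sin(t),np.cos(t)]);lat=np.array([ax[1],-ax[0]]);o=np.array([644.4,38.0])
    e=monitor.read_state()["eef_pos"]
    for n,cc,L,z0 in(("laid",o+80*ax,160,12),("lower2",o-80*ax,160,12),("half",o+120*ax,80,46),("held",e[:2],160,e[2]-9.2)):
        q=np.array([proj(cal,[*(cc+a*L/2*ax+b*28*lat),z]) for a in(-1,1) for b in(-1,1) for z in(z0,z0+34)]);print("  pred",n,q.min(0).round(),q.max(0).round())
print(monitor.read_state()["eef_pos"])
E
python3 diag.py
```

```text
clock: 29.35
eef_pos: [644.8, 34.5, 139.8]
tool_rot: [-0.0, 0.668, 0.744, 0.0]
ft_force: [0.7, 0.4, -5.6]
opening: 54.5
grasp_force: 69.8
scene laid_center 0.71 285 (278, 201, 34, 25) [295. 216.]
scene laid_half_center 0.62 176 (295, 190, 17, 20) [300. 200.]
scene flat_carton_center 0.67 801 (256, 222, 41, 39) [278. 240.]
  pred laid [278. 194.] [312. 231.]
  pred lower2 [256. 219.] [292. 261.]
  pred half [289. 187.] [313. 212.]
  pred held [267. 183.] [304. 223.]
side laid_center 0.69 142 (218, 181, 16, 15) [228. 186.]
side laid_half_center 0.61 214 (210, 188, 19, 19) [220. 194.]
side flat_carton_center 0.83 442 (300, 159, 29, 27) [317. 175.]
side flat_carton_center 0.57 208 (216, 160, 27, 25) [232. 177.]
  pred laid [209. 181.] [234. 216.]
  pred lower2 [220. 157.] [242. 189.]
  pred half [208. 187.] [228. 209.]
  pred held [214. 145.] [238. 179.]
[643.14068702  34.65571443 137.22442344]
```

```bash
python3 - <<'E'
from h import *
import pickle
cal,im=snap("wrist","w10");pickle.dump((cal,im),open("w10.pkl","wb"))
cal9,im9=pickle.load(open("w9.pkl","rb"))
for n,i in(("w9",im9),("now",im)):
    g=i.astype(float).mean(2)
    # edges of the held carton on many rows: strongest white->dark transitions
    for r in range(60,250,15):
        d=np.diff(cv2.GaussianBlur(g[r:r+1],(3,1),0)[0]);
        L=[(int(c),int(d[c])) for c in range(160,215) if abs(d[c])>18];Rr=[(int(c),int(d[c])) for c in range(295,350) if abs(d[c])>18]
        print(n,r,L[:6],Rr[-6:])
    for c in(225,240,275,285): print(n,c,[(k,int(v)) for k,v in enumerate(np.diff(g[:140,c])) if abs(v)>25])
s=monitor.read_state();e=s["eef_pos"];print(e,s["ft_torque"])
t=np.radians(6.2);ax=np.array([-np.sin(t),np.cos(t)]);lat=np.array([ax[1],-ax[0]])
for pitch in(0,5,10,13):
    p=np.radians(pitch)
    # pitched about the pads' line, about 25 over the bottom
    f=lambda u,w,h:[*(e[:2]+(u*np.cos(p)-(h-25)*np.sin(p))*ax+w*lat),e[2]-9.2+25+u*np.sin(p)+(h-25)*np.cos(p)]
    print(pitch,[proj(cal,f(80,w,34)).round(1).tolist() for w in(-28,28)],[proj(cal,f(20,w,34)).round(1).tolist() for w in(-28,28)])
E
```

```text
w9 60 [(175, -43), (176, -32), (179, -30), (180, -21)] [(295, -38), (334, 41), (335, 27), (338, 32), (339, 24)]
w9 75 [(173, 18), (175, -21), (176, -48), (177, -26), (180, -35), (181, -20)] [(295, -18), (332, 31), (333, 43), (336, 18), (337, 38)]
w9 90 [(176, -18), (177, -41), (178, -28), (181, -37), (182, -23)] [(331, 35), (332, 44), (335, 31), (336, 31)]
w9 105 [(178, -41), (179, -31), (183, 37), (184, 50)] [(322, -48), (323, -27), (330, 42), (331, 24), (334, 38), (335, 23)]
w9 120 [(179, -41), (180, -30), (184, 36), (185, 53), (186, 21)] [(321, -49), (322, -23), (328, 31), (329, 54), (331, -19), (333, 36)]
w9 135 [(180, -41), (181, -29), (185, 41), (186, 55), (187, 21)] [(320, -50), (321, -20), (327, 35), (328, 41), (331, 26), (332, 28)]
w9 150 [(181, -38), (182, -32), (186, 43), (187, 57), (188, 20)] [(318, -53), (319, -49), (320, -18), (326, 33), (327, 20), (330, 33)]
w9 165 [(182, -37), (183, -32), (187, 45), (188, 54)] [(319, -34), (324, 28), (325, 53), (328, 22), (329, 28), (331, -19)]
w9 180 [(183, -37), (184, -34), (188, 46), (189, 52)] [(317, -54), (318, -19), (323, 30), (
[... 2189 characters left out ...]
183, -39), (190, 20), (191, 29), (192, 19), (213, -25)] [(312, -20), (313, -32), (314, -27), (327, 18)]
now 225 [(53, 26), (54, 44), (80, -61), (81, -25), (90, -28), (94, 27)]
now 240 [(54, 39), (79, -46), (80, -46), (90, -32), (94, 28)]
now 275 [(54, 34), (55, 31), (79, -43), (80, -50), (90, -33)]
now 285 [(79, -39), (80, -45), (87, 25), (90, -31)]
[643.33873062  34.6534167  137.46267885] [-0.04895818  0.00048108 -0.02094137]
0 [[180.9, 94.4], [322.5, 94.2]] [[191.3, 230.7], [312.7, 230.9]]
5 [[176.6, 97.7], [326.5, 97.5]] [[190.7, 234.2], [313.3, 234.3]]
10 [[172.0, 103.1], [330.8, 102.9]] [[190.1, 237.8], [313.9, 238.0]]
13 [[169.1, 107.5], [333.4, 107.3]] [[189.8, 240.2], [314.2, 240.3]]
```

The held carton has pitched about 10° front-up in the pads, which means it caught on the half carton's edge. I'll measure the pitch and where the half carton is now.

```bash
python3 - <<'E'
from h import *
import pickle
from scipy.optimize import least_squares
cal,im=pickle.load(open("w10.pkl","rb"));cal9,im9=pickle.load(open("w9.pkl","rb"))
t=np.radians(6.2);ax=np.array([-np.sin(t),np.cos(t)]);lat=np.array([ax[1],-ax[0]])
def run(cal,e,L,Rr,front):
    def pt(v,u,w,h=34):
        w0,yaw,p,dz=v[:4];a=np.array([np.cos(yaw),np.sin(yaw)]);axx=ax*a[0]+lat*a[1];ll=lat*a[0]-ax*a[1]
        return [*(e[:2]+(u*np.cos(p)-(h-25)*np.sin(p))*axx+(w+w0)*ll),e[2]-9.2+25+dz+u*np.sin(p)+(h-25)*np.cos(p)]
    def res(v):
        o=[v[3]/3]
        for w,pts in((-28,L),(28,Rr)):
            q=np.array([proj(cal,pt(v,u,w)) for u in(80,55,30)])
            o+=[np.interp(r,q[:,1],q[:,0])-c for r,c in pts]
        return np.array(o)
    s=least_squares(res,[0,0,.05,0]);v=s.x
    us=np.linspace(70,95,51);rows=[proj(cal,pt(v,u,0))[1] for u in us];u=np.interp(-front,-np.array(rows),us)
    print("lat %.2f yaw %.2f pitch %.2f dz %.2f"%(v[0],np.degrees(v[1]),np.degrees(v[2]),v[3]),"front u %.1f"%u,"bottom front along/z",((np.array(pt(v,u,0,0))[:2]-e[:2])@ax).round(1),np.round(pt(v,u,0,0)[2],1),"rms",np.sqrt((s.fun**2).mean()).round(2))
run(cal9,np.array([644.0,3.75,147.6]),[(105,183.7),(120,184.8),(135,185.8),(150,186.8),(165,187.6),(180,188.6)],[(105,322.4),(120,321.4),(135,320.4),(150,318.8),(180,317.4),(195,315.5)],91.5)
e=np.array([643.3,34.65,137.4])
run(cal,e,[(135,176.3),(150,177.8),(165,179.5),(180,182.6),(195,184.6),(210,186.6)],[(105,331.6),(120,329.7),(135,328.5),(165,323.6),(180,321.5),(195,319.6),(210,317.6)],94)
for c,r,cl in((256,37.8,cal9),(256,80,cal)):print("half end",hit(cl,(c,r),80)[:2],hit(cl,(c,r),80)[:2]@ax)
h=[hit(cal,(c,70),80)[:2] for c in(207.8,)];print(h)
g=im.astype(float).mean(2)
for r in(60,65,70,75):
    d=np.diff(g[r]);print(r,[(c,int(d[c])) for c in range(195,310) if abs(d[c])>45])
E
```

```text
lat -0.15 yaw 0.34 pitch -0.90 dz -0.17 front u 80.9 bottom front along/z 80.5 137.0 rms 0.2
lat 0.05 yaw 0.11 pitch 11.60 dz -1.01 front u 83.7 bottom front along/z 87.0 144.5 rms 0.33
half end [633.30286246 118.46945008] 49.38021688735553
half end [635.96120507 122.52024274] 53.120217024128536
[array([603.89402764, 125.35605987])]
60 [(207, 66), (208, 88), (293, -76), (294, -62)]
65 [(207, 61), (208, 79), (293, -76), (294, -67)]
70 [(208, 75), (209, 47), (293, -69), (294, -59)]
75 [(208, 75), (209, 62), (292, -59), (293, -67)]
```

```bash
python3 -m pendant '[{"dr":[0,-0.2,0],"slide":[-0.0125,0,0],"fingers":0.03},{"dr":[0,-0.2,0],"slide":[-0.0125,0,0],"fingers":0.03},{"dr":[0,-0.2,0],"slide":[-0.0125,0,0],"fingers":0.03},{"dr":[0,-0.2,0],"slide":[-0.0125,0,0],"fingers":0.03},{"dr":[0,-0.2,0],"slide":[-0.0125,0,0],"fingers":0.03}]'
python3 - <<'E'
from h import *
import pickle
cal,im=snap("wrist","w11");pickle.dump((cal,im),open("w11.pkl","wb"))
g=im.astype(float).mean(2)
for c in(225,240,275,285): print(c,[(k,int(v)) for k,v in enumerate(np.diff(g[:180,c])) if abs(v)>25])
s=monitor.read_state();e=s["eef_pos"];print(e,np.array(cal["T"])[:3,3])
t=np.radians(6.2);ax=np.array([-np.sin(t),np.cos(t)])
for r in range(20,130,10):print(r,"z80",(hit(cal,(256,r),80)[:2]@ax).round(1),"held top z",((hit(cal,(256,r),e[2]+24.5)[:2]@ax)).round(1))
E
```

```text
clock: 30.42
eef_pos: [645.2, 21.5, 138.4]
tool_rot: [0.073, 0.665, 0.74, -0.067]
ft_force: [0.5, 0.2, -5.6]
opening: 54.6
grasp_force: 69.7
225 [(4, 53), (42, -36), (43, -34), (70, 25), (79, -43), (80, -51), (97, 28)]
240 [(4, 72), (42, -33), (43, -30), (44, -38), (80, -27), (97, 28)]
275 [(5, 50), (43, -34), (44, -42), (75, 26), (80, -25), (90, -29)]
285 [(43, -37), (44, -25), (45, 25), (76, 41), (79, -42), (80, -47), (86, 26), (97, 29)]
[645.15224333  21.51987357 138.46289737] [634.59732153 128.74298714 262.67057434]
20 z80 61.2 held top z 60.4
30 z80 56.2 held top z 57.7
40 z80 51.1 held top z 54.9
50 z80 45.9 held top z 52.0
60 z80 40.5 held top z 49.1
70 z80 34.9 held top z 46.0
80 z80 29.1 held top z 42.9
90 z80 23.2 held top z 39.7
100 z80 17.1 held top z 36.3
110 z80 10.8 held top z 32.9
120 z80 4.2 held top z 29.3
```

```bash
python3 -m pendant '[{"dr":[0,0,0],"slide":[0.004,0,0.0196],"fingers":0.03},{"dr":[0,0,0],"slide":[0.008,0,0.0392],"fingers":0.03},{"dr":[0,0,0],"slide":[0.0119,0,0.0588],"fingers":0.03},{"dr":[0,0,0],"slide":[0.0139,0,0.0686],"fingers":0.03},{"dr":[0,0,0],"slide":[0.0149,0,0.0735],"fingers":0.03},{"dr":[0,0,0],"slide":[0.0149,0,0.0735],"fingers":0.03}]'
python3 - <<'E'
from h import *
import pickle
cal,im=snap("wrist","w12")
g=im.astype(float).mean(2)
for c in(225,240,275,285): print(c,[(k,int(v)) for k,v in enumerate(np.diff(g[:180,c])) if abs(v)>22])
e=monitor.read_state()["eef_pos"];print(e)
t=np.radians(6.2);ax=np.array([-np.sin(t),np.cos(t)])
for r in range(30,160,10):print(r,"z80",(hit(cal,(256,r),80)[:2]@ax).round(1),"held",((hit(cal,(256,r),e[2]+24.5)[:2]@ax)).round(1),"z46",((hit(cal,(256,r),46)[:2]@ax)).round(1))
E
```

```text
clock: 31.22
eef_pos: [645.0, 22.1, 63.5]
tool_rot: [0.073, 0.665, 0.741, -0.068]
ft_force: [-0.4, 0.0, -5.4]
opening: 54.9
grasp_force: 69.5
225 [(57, -22), (58, -25), (59, -32), (60, -23), (80, -24), (86, 24), (87, 25), (90, -28), (91, 22), (92, -25), (97, 26)]
240 [(58, -27), (59, -36), (60, -29), (86, 28), (90, -30), (91, 23), (92, -24), (97, 26)]
275 [(58, -22), (59, -29), (60, -29), (86, 24), (87, 25), (90, -33), (97, 26)]
285 [(58, -23), (59, -26), (60, -36), (61, -23), (86, 32), (96, 22), (97, 26)]
[645.28933941  22.20641192  63.84499766]
30 z80 58.2 held 58.4 z46 57.6
40 z80 55.2 held 55.6 z46 53.6
50 z80 52.1 held 52.7 z46 49.6
60 z80 48.9 held 49.8 z46 45.4
70 z80 45.7 held 46.8 z46 41.1
80 z80 42.3 held 43.7 z46 36.6
90 z80 38.8 held 40.4 z46 32.0
100 z80 35.2 held 37.1 z46 27.3
110 z80 31.4 held 33.7 z46 22.3
120 z80 27.6 held 30.1 z46 17.3
130 z80 23.6 held 26.4 z46 12.0
140 z80 19.5 held 22.6 z46 6.6
150 z80 15.2 held 18.7 z46 0.9
```

```bash
python3 -m pendant '[{"dr":[0,0,0],"slide":[0.0004,0,0.002],"fingers":0.03},{"dr":[0,0,0],"slide":[0.0008,0,0.004],"fingers":0.03},{"dr":[0,0,0],"slide":[0.0011,0,0.0055],"fingers":0.03},{"dr":[0,0,0],"slide":[0.0011,0,0.0055],"fingers":0.03}]'
python3 -m pendant '[{"dr":[0,0,0],"slide":[0.0003,0,0.0015],"fingers":0.03},{"dr":[0,0,0],"slide":[0.0003,0,0.0015],"fingers":0.03}]'
```

```text
clock: 31.78
eef_pos: [644.6, 22.3, 57.6]
tool_rot: [0.073, 0.664, 0.741, -0.068]
ft_force: [0.4, -0.1, -5.5]
opening: 54.8
grasp_force: 69.5
clock: 32.02
eef_pos: [644.9, 22.2, 56.3]
tool_rot: [0.073, 0.664, 0.741, -0.068]
ft_force: [0.8, 0.9, -4.6]
opening: 55.2
grasp_force: 69.8
```

```bash
python3 -m pendant '[{"dr":[0,0,0],"slide":[0.0002,0,0.001],"fingers":0.03},{"dr":[0,0,0],"slide":[0.0002,0,0.001],"fingers":0.03}]'
python3 -m pendant '[{"dr":[0,0,0],"slide":[0.0002,0,0.001],"fingers":0.03},{"dr":[0,0,0],"slide":[0.0002,0,0.001],"fingers":0.03}]'
```

```text
clock: 32.28
eef_pos: [645.0, 22.3, 55.8]
tool_rot: [0.073, 0.664, 0.741, -0.068]
ft_force: [-0.8, 1.0, -0.7]
opening: 54.6
grasp_force: 70.5
clock: 32.52
eef_pos: [645.0, 22.4, 55.5]
tool_rot: [0.073, 0.664, 0.741, -0.067]
ft_force: [-3.0, 2.4, 5.4]
opening: 54.9
grasp_force: 71.0
```

Resting at the expected height. I'll release, straighten the tool and regrip level.

```bash
python3 -m pendant '[{"dr":[0,0,0],"slide":[0,0,0],"fingers":0.06},{"dr":[0,0,0],"slide":[0,0,0],"fingers":0.075},{"dr":[0,0,0],"slide":[0,0,0],"fingers":0.08},{"dr":[0,0,0],"slide":[0,0,-0.02],"fingers":0.085},{"dr":[0,0,0],"slide":[0,0,-0.08],"fingers":0.085},{"dr":[0,0,0],"slide":[0,0,-0.14],"fingers":0.085},{"dr":[0,0,0],"slide":[0,0,-0.18],"fingers":0.085}]'
python3 - <<'E'
from h import *
t=np.radians(6.2);ax=np.array([-np.sin(t),np.cos(t)]);lat=np.array([ax[1],-ax[0]])
print(np.array([644.9,22.3])@lat)
p=np.array([644.9,22.3])+5*ax
go([*(p+15*ax),240],6.2)
E
```

```text
clock: 33.4
eef_pos: [642.6, 58.2, 233.8]
tool_rot: [0.074, 0.665, 0.741, -0.066]
ft_force: [0.6, -0.0, 0.2]
opening: 85.0
grasp_force: 0.0
643.5363422979905
clock 33.4 pos [642.6  58.2 233.8] dr [0.0, 0.199, -0.0] slide [-0.0168, -0.0016, -0.0029] rows>= 2.0
```

```bash
python3 -m pendant '[{"dr":[0,0.199,0],"slide":[-0.017,-0.0016,-0.003],"fingers":0.085},{"dr":[0,0.199,0],"slide":[-0.017,-0.0016,-0.003],"fingers":0.085},{"dr":[0,0.199,0],"slide":[-0.017,-0.0016,-0.003],"fingers":0.085},{"dr":[0,0.199,0],"slide":[-0.017,-0.0016,-0.003],"fingers":0.085}]'
python3 - <<'E'
from h import *
import pickle
cal,im=snap("wrist","w13");pickle.dump((cal,im),open("w13.pkl","wb"))
g=im.astype(float).mean(2);e=monitor.read_state()["eef_pos"];print(e)
t=np.radians(6.2);ax=np.array([-np.sin(t),np.cos(t)]);lat=np.array([ax[1],-ax[0]])
for c in(230,245,258,272,284): print(c,[(k,int(v),(hit(cal,(c,k+1),80)[:2]@ax).round(1)) for k,v in enumerate(np.diff(g[:330,c])) if abs(v)>22])
for r in range(60,300,20):
    d=np.diff(g[r]);L=[c for c in range(170,250) if d[c]>40];Q=[c for c in range(255,340) if d[c]<-40]
    if L and Q: print(r,L,Q,[(hit(cal,(c+.5,r),80)[:2]@lat).round(1) for c in(L[-1],Q[0])])
    else: print(r,L,Q)
E
```

```text
clock: 33.9
eef_pos: [641.0, 42.2, 235.8]
tool_rot: [-0.002, 0.668, 0.744, -0.002]
ft_force: [0.8, 0.2, 0.2]
opening: 84.9
grasp_force: 0.0
[641.03561747  42.48674481 235.83652066]
230 [(1, -27, np.float64(131.9)), (5, 62, np.float64(128.6)), (16, 31, np.float64(119.5)), (17, 32, np.float64(118.7)), (95, -84, np.float64(49.0)), (96, -67, np.float64(48.0)), (105, 55, np.float64(39.3)), (106, 96, np.float64(38.3)), (107, 28, np.float64(37.3)), (180, -31, np.float64(-40.2)), (189, -27, np.float64(-50.7)), (279, 82, np.float64(-169.5)), (280, 49, np.float64(-171.0))]
245 [(1, -22, np.float64(131.8)), (5, 45, np.float64(128.5)), (15, 30, np.float64(120.3)), (16, 29, np.float64(119.5)), (29, -60, np.float64(108.5)), (74, 48, np.float64(68.7)), (75, 30, np.float64(67.8)), (95, -72, np.float64(49.0)), (96, -32, np.float64(48.0)), (105, 60, np.float64(39.3)), (106, 45, np.float64(38.3)), (107, 28, np.float64(37.3)), (145, -25, np.float64(-1.5)), (146, -55, np.float64(-2.6)), (215, 42, np.float64(-82.2)), (216, 27, np.float64(-83.5)), (245, -42, np.float64(-121.2)), (247, 24, np.float64(-124.0
[... 2132 characters left out ...]
 232] [281, 282, 312, 316] [np.float64(620.9), np.float64(670.2)]
120 [227, 228, 229] [282, 283] [np.float64(617.4), np.float64(671.8)]
140 [228, 229] [281, 282] [np.float64(616.9), np.float64(671.4)]
160 [228, 229, 230] [281, 282] [np.float64(617.4), np.float64(672.0)]
180 [229, 230] [298, 299] [np.float64(616.8), np.float64(691.3)]
200 [230, 231] [293, 294] [np.float64(617.3), np.float64(686.9)]
220 [230, 231] [279, 288, 289] [np.float64(616.7), np.float64(671.9)]
240 [231, 232] [278, 284, 285] [np.float64(617.2), np.float64(671.5)]
260 [171, 172, 236, 237] [279, 280, 333, 334] [np.float64(622.6), np.float64(673.5)]
280 [170, 171] [274, 275, 334, 335] [np.float64(539.5), np.float64(668.2)]
```

```bash
python3 - <<'E'
from h import *
t=np.radians(6.2);ax=np.array([-np.sin(t),np.cos(t)]);lat=np.array([ax[1],-ax[0]])
go([*(-41.5*ax+643.5*lat),54.5],6.2)
E
```

```text
clock 33.95 pos [641.   42.5 235.8] dr [-0.005, 0.001, 0.001] slide [-0.0144, 0.0026, 0.1813] rows>= 3.0
```

```bash
python3 -m pendant '[{"dr":[-0.005,0,0],"slide":[-0.014,0.0026,0.05],"fingers":0.085},{"dr":[-0.005,0,0],"slide":[-0.014,0.0026,0.1],"fingers":0.085},{"dr":[-0.005,0,0],"slide":[-0.014,0.0026,0.14],"fingers":0.085},{"dr":[-0.005,0,0],"slide":[-0.014,0.0026,0.17],"fingers":0.085},{"dr":[-0.005,0,0],"slide":[-0.014,0.0026,0.18],"fingers":0.085},{"dr":[-0.005,0,0],"slide":[-0.014,0.0026,0.18],"fingers":0.085},{"dr":[-0.005,0,0],"slide":[-0.014,0.0026,0.18],"fingers":0.07},{"dr":[-0.005,0,0],"slide":[-0.014,0.0026,0.18],"fingers":0.03},{"dr":[-0.005,0,0],"slide":[-0.014,0.0026,0.18],"fingers":0.03},{"dr":[-0.005,0,0],"slide":[-0.014,0.0026,0.18],"fingers":0.03},{"dr":[-0.005,0,0],"slide":[-0.014,0.0026,0.18],"fingers":0.03}]'
python3 -m pendant '[{"dr":[0,0,0],"slide":[0,0,-0.002],"fingers":0.03},{"dr":[0,0,0],"slide":[0,0,-0.003],"fingers":0.03},{"dr":[0,0,0],"slide":[0,0,-0.003],"fingers":0.03}]'
```

```text
clock: 35.33
eef_pos: [646.0, 27.8, 58.8]
tool_rot: [0.002, 0.668, 0.744, 0.001]
ft_force: [-1.1, 0.2, 6.0]
opening: 54.9
grasp_force: 67.1
clock: 35.7
eef_pos: [644.6, 27.8, 59.2]
tool_rot: [0.0, 0.668, 0.744, 0.0]
ft_force: [-0.3, -0.3, -5.3]
opening: 54.5
grasp_force: 65.7
```

```bash
python3 -m pendant '[{"dr":[0,0,0],"slide":[0.002,-0.0004,0],"fingers":0.03},{"dr":[0,0,0],"slide":[0.004,-0.0008,0],"fingers":0.03},{"dr":[0,0,0],"slide":[0.006,-0.0008,0],"fingers":0.03},{"dr":[0,0,0],"slide":[0.008,-0.0008,0],"fingers":0.03},{"dr":[0,0,0],"slide":[0.008,-0.0008,0],"fingers":0.03}]'
python3 -m pendant '[{"dr":[0,0,0],"slide":[0.001,0,0],"fingers":0.03},{"dr":[0,0,0],"slide":[0.001,0,0],"fingers":0.03}]'
python3 -m pendant '[{"dr":[0,0,0],"slide":[0.001,0,0],"fingers":0.03},{"dr":[0,0,0],"slide":[0.001,0,0],"fingers":0.03}]'
```

```text
clock: 36.33
eef_pos: [643.5, 35.9, 59.9]
tool_rot: [0.001, 0.668, 0.744, 0.001]
ft_force: [-0.3, -0.3, -5.6]
opening: 54.5
grasp_force: 65.7
clock: 36.58
eef_pos: [643.4, 36.7, 59.9]
tool_rot: [0.001, 0.668, 0.744, 0.001]
ft_force: [-0.2, -0.3, -5.8]
opening: 54.5
grasp_force: 65.7
clock: 36.83
eef_pos: [643.5, 37.5, 59.9]
tool_rot: [0.001, 0.668, 0.744, 0.001]
ft_force: [0.7, -0.9, -5.3]
opening: 54.4
grasp_force: 65.7
```

```bash
python3 -m pendant '[{"dr":[0,0,0],"slide":[0.0007,0,0],"fingers":0.03},{"dr":[0,0,0],"slide":[0.0007,0,0],"fingers":0.03}]'
python3 -m pendant '[{"dr":[0,0,0],"slide":[0.0007,0,0],"fingers":0.03},{"dr":[0,0,0],"slide":[0.0007,0,0],"fingers":0.03}]'; python3 prof.py
```

```text
clock: 37.08
eef_pos: [643.5, 37.6, 60.0]
tool_rot: [0.001, 0.668, 0.744, 0.0]
ft_force: [0.9, -3.9, -4.3]
opening: 54.6
grasp_force: 65.7
clock: 37.33
eef_pos: [643.5, 37.6, 60.0]
tool_rot: [0.002, 0.668, 0.744, -0.0]
ft_force: [-0.7, -6.2, -6.0]
opening: 54.4
grasp_force: 65.8
232 [(92, 125)]
256 [(92, 128)]
280 [(92, 129)]
[643.5  37.6  60. ]
```

```bash
python3 -m pendant '[{"dr":[0,0,0],"slide":[0,0,0.001],"fingers":0.03},{"dr":[0,0,0],"slide":[0,0,0.0015],"fingers":0.03},{"dr":[0,0,0],"slide":[0,0,0.0015],"fingers":0.03}]'
python3 -m pendant '[{"dr":[0,0,0],"slide":[0,0,0.0007],"fingers":0.03},{"dr":[0,0,0],"slide":[0,0,0.0007],"fingers":0.03}]'
```

```text
clock: 37.75
eef_pos: [643.7, 37.6, 59.0]
tool_rot: [0.002, 0.668, 0.744, 0.0]
ft_force: [0.3, -7.9, -2.4]
opening: 54.8
grasp_force: 66.1
clock: 38.0
eef_pos: [643.7, 37.6, 58.8]
tool_rot: [0.002, 0.668, 0.744, 0.0]
ft_force: [-0.5, -6.2, -0.9]
opening: 54.3
grasp_force: 66.4
```

```bash
python3 -m pendant '[{"dr":[0,0,0],"slide":[0,0,0.0007],"fingers":0.03},{"dr":[0,0,0],"slide":[0,0,0.0007],"fingers":0.03}]'
python3 -m pendant '[{"dr":[0,0,0],"slide":[0,0,0],"fingers":0.06},{"dr":[0,0,0],"slide":[0,0,0],"fingers":0.075},{"dr":[0,0,0],"slide":[0,0,0],"fingers":0.08},{"dr":[0,0,0],"slide":[0,0,-0.015],"fingers":0.085},{"dr":[0,0,0],"slide":[0,0,-0.06],"fingers":0.085},{"dr":[0,0,0],"slide":[0,0,-0.12],"fingers":0.085},{"dr":[0,0,0],"slide":[0,0,-0.18],"fingers":0.085},{"dr":[0,0,0],"slide":[0,0,-0.24],"fingers":0.085},{"dr":[0,0,0],"slide":[0,0,-0.28],"fingers":0.085},{"dr":[0,0,0],"slide":[0,0,-0.28],"fingers":0.085}]'
python3 - <<'E'
from h import *
cal,im=snap("wrist","w14")
g=im.astype(float).mean(2);e=monitor.read_state()["eef_pos"];print(e)
t=np.radians(6.2);ax=np.array([-np.sin(t),np.cos(t)]);lat=np.array([ax[1],-ax[0]])
for c in(240,256,268): print(c,[(k,int(v),(hit(cal,(c,k+1),80)[:2]@ax).round(1),(hit(cal,(c,k+1),46)[:2]@ax).round(1)) for k,v in enumerate(np.diff(g[:330,c])) if abs(v)>25])
for r in range(30,280,12):
    d=np.diff(g[r]);L=[c for c in range(190,256) if d[c]>35];Q=[c for c in range(256,330) if d[c]<-35]
    print(r,L,Q,[(hit(cal,(c+.5,r),80)[:2]@lat).round(1) for c in(L[-1:]+Q[:1])],[(hit(cal,(c+.5,r),46)[:2]@lat).round(1) for c in(L[-1:]+Q[:1])])
E
```

```text
clock: 38.25
eef_pos: [643.7, 37.6, 58.8]
tool_rot: [0.002, 0.668, 0.744, 0.0]
ft_force: [-2.3, -6.4, 4.6]
opening: 54.5
grasp_force: 66.8
clock: 39.5
eef_pos: [644.7, 39.3, 343.3]
tool_rot: [0.005, 0.668, 0.744, 0.004]
ft_force: [0.4, 0.6, 0.4]
opening: 85.1
grasp_force: 0.0
[643.3657462   39.25491412 340.09306675]
240 [(23, -33, np.float64(131.5), np.float64(138.2)), (24, -32, np.float64(130.3), np.float64(137.0)), (25, 38, np.float64(129.2), np.float64(135.7)), (33, 55, np.float64(119.9), np.float64(125.7)), (43, -51, np.float64(108.2), np.float64(113.0)), (76, 52, np.float64(68.0), np.float64(69.4)), (91, -90, np.float64(48.9), np.float64(48.7)), (92, 81, np.float64(47.6), np.float64(47.3)), (122, -79, np.float64(7.5), np.float64(3.9)), (177, 59, np.float64(-72.8), np.float64(-83.2)), (201, -40, np.float64(-111.2), np.float64(-124.7)), (202, -45, np.float64(-112.8), np.float64(-126.5)), (206, 35, np.float64(-119.4), np.float64(-133.7)), (237, -166, np.float64(-173.1), np.float64(-191.8)), (242, 69, np.float64(-182.1), np.float64(-201.6)), (243, 58, np.float64(-184.0), np.float64(
[... 3276 characters left out ...]
at64(617.2), np.float64(688.2)] [np.float64(615.0), np.float64(692.0)]
186 [230, 231] [268, 276, 277] [np.float64(616.7), np.float64(672.2)] [np.float64(614.4), np.float64(674.6)]
198 [231, 232] [268, 274, 275, 291] [np.float64(617.8), np.float64(672.5)] [np.float64(615.6), np.float64(674.9)]
210 [237, 238] [271, 272, 290] [np.float64(626.5), np.float64(677.5)] [np.float64(625.1), np.float64(680.3)]
222 [235, 236] [268, 269, 270] [np.float64(623.0), np.float64(673.2)] [np.float64(621.3), np.float64(675.7)]
234 [233, 234] [266, 267] [np.float64(619.4), np.float64(670.4)] [np.float64(617.4), np.float64(672.6)]
246 [] [] [] []
258 [] [] [] []
270 [] [320] [np.float64(762.1)] [np.float64(772.0)]
```

The top carton is well placed (against the half carton, front at 48.3 compared with 48.5). But the bottom carton I laid was yawed about 9° by the earlier catch: its right edge runs from (283,162) to (266,234). I'll set the top carton aside, straighten the lower one and re-lay the top in the right order.

```bash
python3 -m pendant '[{"dr":[0,0,0],"slide":[-0.002,0,0.062],"fingers":0.085},{"dr":[0,0,0],"slide":[-0.002,0,0.124],"fingers":0.085},{"dr":[0,0,0],"slide":[-0.002,0,0.186],"fingers":0.085},{"dr":[0,0,0],"slide":[-0.002,0,0.24],"fingers":0.085},{"dr":[0,0,0],"slide":[-0.002,0,0.27],"fingers":0.085},{"dr":[0,0,0],"slide":[-0.002,0,0.28],"fingers":0.085},{"dr":[0,0,0],"slide":[-0.002,0,0.28],"fingers":0.085},{"dr":[0,0,0],"slide":[-0.002,0,0.28],"fingers":0.03},{"dr":[0,0,0],"slide":[-0.002,0,0.28],"fingers":0.03},{"dr":[0,0,0],"slide":[-0.002,0,0.28],"fingers":0.03},{"dr":[0,0,0],"slide":[-0.004,0,0.275],"fingers":0.03},{"dr":[0,0,0],"slide":[-0.006,0,0.25],"fingers":0.03}]'
python3 - <<'E'
from h import *
go([470,0,150],0);go([470,0,15],0)
E
```

```text
clock: 41.05
eef_pos: [640.8, 33.0, 84.7]
tool_rot: [-0.002, 0.668, 0.744, -0.002]
ft_force: [-0.0, 0.8, -5.6]
opening: 54.6
grasp_force: 65.9
clock 41.05 pos [640.8  33.   84.7] dr [-0.005, -0.0, 0.108] slide [-0.0144, -0.1737, -0.0644] rows>= 3.0
clock 41.05 pos [640.8  33.   84.7] dr [-0.005, -0.0, 0.108] slide [-0.0144, -0.1729, 0.0706] rows>= 3.0
```

```bash
python3 -m pendant '[{"dr":[0,0,0],"slide":[-0.014,0,-0.06],"fingers":0.03},{"dr":[-0.005,0,0.108],"slide":[-0.0144,-0.05,-0.064],"fingers":0.03},{"dr":[-0.005,0,0.108],"slide":[-0.0144,-0.11,-0.064],"fingers":0.03},{"dr":[-0.005,0,0.108],"slide":[-0.0144,-0.15,-0.04],"fingers":0.03},{"dr":[-0.005,0,0.108],"slide":[-0.0144,-0.173,0.0],"fingers":0.03},{"dr":[-0.005,0,0.108],"slide":[-0.0144,-0.173,0.04],"fingers":0.03},{"dr":[-0.005,0,0.108],"slide":[-0.0144,-0.173,0.06],"fingers":0.03},{"dr":[-0.005,0,0.108],"slide":[-0.0144,-0.173,0.067],"fingers":0.03},{"dr":[-0.005,0,0.108],"slide":[-0.0144,-0.173,0.069],"fingers":0.03},{"dr":[-0.005,0,0.108],"slide":[-0.0144,-0.173,0.07],"fingers":0.03},{"dr":[-0.005,0,0.108],"slide":[-0.0144,-0.173,0.071],"fingers":0.03}]'
python3 -m pendant '[{"dr":[0,0,0],"slide":[0,0,0.0015],"fingers":0.03},{"dr":[0,0,0],"slide":[0,0,0.0015],"fingers":0.03}]'
```

```text
clock: 42.42
eef_pos: [474.1, 0.1, 16.4]
tool_rot: [0.003, 0.707, 0.707, 0.003]
ft_force: [-0.8, -0.1, -5.3]
opening: 54.7
grasp_force: 66.2
clock: 42.68
eef_pos: [473.5, 0.1, 14.4]
tool_rot: [0.002, 0.707, 0.707, 0.003]
ft_force: [-0.1, -0.2, -5.3]
opening: 54.7
grasp_force: 66.2
```

```bash
python3 -m pendant '[{"dr":[0,0,0],"slide":[0,0,0.0015],"fingers":0.03},{"dr":[0,0,0],"slide":[0,0,0.0015],"fingers":0.03}]'
python3 -m pendant '[{"dr":[0,0,0],"slide":[0,0,0.001],"fingers":0.03},{"dr":[0,0,0],"slide":[0,0,0.001],"fingers":0.03}]'
```

```text
clock: 42.92
eef_pos: [473.6, 0.1, 13.2]
tool_rot: [0.002, 0.707, 0.707, 0.003]
ft_force: [-1.3, -0.6, 1.9]
opening: 54.7
grasp_force: 67.1
clock: 43.18
eef_pos: [473.6, 0.1, 13.1]
tool_rot: [0.003, 0.707, 0.707, 0.003]
ft_force: [-1.5, 0.8, 14.1]
opening: 54.9
grasp_force: 68.5
```

```bash
python3 -m pendant '[{"dr":[0,0,0],"slide":[0,0,0],"fingers":0.06},{"dr":[0,0,0],"slide":[0,0,0],"fingers":0.08},{"dr":[0,0,0],"slide":[0,0,-0.03],"fingers":0.085},{"dr":[0,0,0],"slide":[0,0,-0.09],"fingers":0.085},{"dr":[0,0,-0.108],"slide":[0,0.06,-0.15],"fingers":0.085},{"dr":[0,0,-0.108],"slide":[0,0.12,-0.21],"fingers":0.085},{"dr":[0,0,-0.108],"slide":[-0.005,0.175,-0.24],"fingers":0.085},{"dr":[0,0,-0.108],"slide":[-0.005,0.175,-0.24],"fingers":0.085},{"dr":[0,0,-0.108],"slide":[-0.005,0.175,-0.24],"fingers":0.085}]'
python3 - <<'E'
from fit import *
imaging.read_camera("wrist");cal,im=snap("wrist","w15")
e=monitor.read_state()["eef_pos"];print(e)
t=np.radians(6.2);ax=np.array([-np.sin(t),np.cos(t)]);lat=np.array([ax[1],-ax[0]])
for l in("flat_carton_center","laid_center"):
  for d in models.masks_of("wrist",l)[:3]:
    m=d["mask"]
    if np.ptp(im[m].mean(0))<25:print(l,round(d["confidence"],2),m.sum(),cv2.boundingRect(m.astype(np.uint8)),(hit(cal,d["location"],46)[:2]@ax).round(),(hit(cal,d["location"],46)[:2]@lat).round(1))
g=im.astype(float).mean(2)
# white region above the black mat
for r in range(20,260,8):
    d=np.diff(g[r]);L=[c for c in range(190,262) if d[c]>35];Q=[c for c in range(250,330) if d[c]<-35]
    print(r,(hit(cal,(250,r),46)[:2]@ax).round(1),L,Q,[(hit(cal,(c+.5,r),46)[:2]@lat).round(1) for c in(L[-1:]+Q[:1])])
for c in(235,245,260,270): print(c,[(k,int(v),(hit(cal,(c,k+1),46)[:2]@ax).round(1)) for k,v in enumerate(np.diff(g[:270,c])) if abs(v)>30])
E
```

```text
clock: 44.3
eef_pos: [651.1, -5.3, 254.9]
tool_rot: [0.005, 0.668, 0.744, 0.004]
ft_force: [0.2, -0.3, 0.5]
opening: 85.0
grasp_force: 0.0
[646.23772257  -4.88387543 251.87392425]
flat_carton_center 0.95 5174 (233, 124, 63, 122) -105.0 659.0
laid_center 0.59 3370 (228, 50, 49, 74) 12.0 642.9
20 79.9 [220, 221] [277, 278, 310] [np.float64(611.9), np.float64(673.0)]
28 72.0 [191, 220, 221, 222] [277, 278] [np.float64(612.8), np.float64(673.2)]
36 64.1 [221, 222] [277, 278, 309, 313] [np.float64(612.5), np.float64(673.3)]
44 55.9 [192, 221, 222] [276, 277, 309, 312, 313] [np.float64(612.2), np.float64(672.4)]
52 47.7 [192, 227, 228] [276, 277, 308, 312] [np.float64(618.7), np.float64(672.6)]
60 39.4 [227, 228] [276, 277, 311] [np.float64(618.5), np.float64(672.8)]
68 30.9 [227, 228] [276, 277, 311] [np.float64(618.3), np.float64(673.0)]
76 22.3 [227, 228] [275, 276, 310] [np.float64(618.0), np.float64(672.0)]
84 13.6 [227, 228] [275, 276, 306, 310] [np.float64(617.8), np.float64(672.2)]
92 4.8 [227, 228] [275, 276, 309] [np.float64(617.6), np.float64(672.4)]
100 -4.2 [227, 228] [274, 27
[... 2370 characters left out ...]
37, np.float64(-30.9)), (123, -80, np.float64(-32.1)), (124, 47, np.float64(-33.3)), (125, 72, np.float64(-34.5)), (158, -67, np.float64(-75.3)), (217, 53, np.float64(-156.4)), (243, -91, np.float64(-196.0)), (244, -95, np.float64(-197.6)), (246, 40, np.float64(-200.7)), (247, 53, np.float64(-202.3))]
270 [(45, -40, np.float64(53.9)), (46, -57, np.float64(52.9)), (51, 35, np.float64(47.7)), (72, 45, np.float64(25.6)), (123, -149, np.float64(-32.1)), (125, 42, np.float64(-34.5)), (126, 55, np.float64(-35.7)), (127, 48, np.float64(-36.9)), (159, -41, np.float64(-76.6)), (160, -42, np.float64(-77.9)), (245, -166, np.float64(-199.2)), (246, 58, np.float64(-200.8)), (247, 62, np.float64(-202.4))]
```

```bash
python3 - <<'E'
from h import *
t=np.radians(6.2);ax=np.array([-np.sin(t),np.cos(t)]);lat=np.array([ax[1],-ax[0]])
print(-115*ax+656.5*lat)
go([*(-115*ax+656.5*lat),19.5],-4.0)
E
```

```text
[665.08003375 -43.42578384]
clock 44.5 pos [644.9  -4.8 251.2] dr [0.003, -0.0, 0.178] slide [-0.0407, 0.0153, 0.2318] rows>= 4.0
```

```bash
python3 -m pendant '[{"dr":[0.003,0,0.178],"slide":[-0.041,0.0153,0.05],"fingers":0.085},{"dr":[0.003,0,0.178],"slide":[-0.041,0.0153,0.11],"fingers":0.085},{"dr":[0.003,0,0.178],"slide":[-0.041,0.0153,0.16],"fingers":0.085},{"dr":[0.003,0,0.178],"slide":[-0.041,0.0153,0.2],"fingers":0.085},{"dr":[0.003,0,0.178],"slide":[-0.041,0.0153,0.225],"fingers":0.085},{"dr":[0.003,0,0.178],"slide":[-0.041,0.0153,0.231],"fingers":0.085},{"dr":[0.003,0,0.178],"slide":[-0.041,0.0153,0.231],"fingers":0.085},{"dr":[0.003,0,0.178],"slide":[-0.041,0.0153,0.231],"fingers":0.03},{"dr":[0.003,0,0.178],"slide":[-0.041,0.0153,0.231],"fingers":0.03},{"dr":[0.003,0,0.178],"slide":[-0.041,0.0153,0.231],"fingers":0.03},{"dr":[0.003,0,0.178],"slide":[-0.041,0.0153,0.231],"fingers":0.03}]'
python3 - <<'E'
from h import *
t=np.radians(6.2);ax=np.array([-np.sin(t),np.cos(t)]);lat=np.array([ax[1],-ax[0]])
e=monitor.read_state()["eef_pos"];print(e[:2]@ax,e[:2]@lat)
go([*(-122*ax+644.1*lat),e[2]+5],6.2)
E
```

```text
clock: 45.88
eef_pos: [668.3, -44.0, 23.8]
tool_rot: [0.002, 0.731, 0.682, 0.002]
ft_force: [-1.2, 0.8, 6.3]
opening: 54.5
grasp_force: 66.7
-115.97032108733356 659.6614068797527
clock 45.88 pos [668.3 -44.   23.8] dr [0.005, 0.0, -0.178] slide [-0.0087, -0.0142, -0.0051] rows>= 1.0
```

```bash
python3 -m pendant '[{"dr":[0,0,0],"slide":[-0.003,0,-0.006],"fingers":0.03},{"dr":[0,0,0],"slide":[-0.009,-0.003,-0.006],"fingers":0.03},{"dr":[0.005,0,-0.09],"slide":[-0.009,-0.008,-0.006],"fingers":0.03},{"dr":[0.005,0,-0.178],"slide":[-0.009,-0.014,-0.006],"fingers":0.03},{"dr":[0.005,0,-0.178],"slide":[-0.009,-0.014,-0.006],"fingers":0.03},{"dr":[0.005,0,-0.178],"slide":[-0.009,-0.014,-0.006],"fingers":0.03}]'
cat > gap.py <<'E'
from h import *
cal,im=snap("wrist","g%d"%(monitor.read_state()["clock"]*100));g=im.astype(float).mean(2)
t=np.radians(6.2);ax=np.array([-np.sin(t),np.cos(t)]);lat=np.array([ax[1],-ax[0]])
e=monitor.read_state()["eef_pos"];zt=e[2]-11.8+34;print(e,e[:2]@ax,e[:2]@lat,zt)
for c in(240,256,270): print(c,[(k,int(v),(hit(cal,(c,k+1),46)[:2]@ax).round(1),(hit(cal,(c,k+1),zt)[:2]@ax).round(1)) for k,v in enumerate(np.diff(g[:180,c])) if abs(v)>30])
for r in (20,30,40,50,60,70,110,120,130,140,160):
    d=np.diff(g[r]);L=[c for c in range(150,256) if d[c]>45];Q=[c for c in range(256,360) if d[c]<-45]
    for nm,z in(("46",46),("zt",zt)):
        if L and Q:
            a,b=[hit(cal,(c+.6,r),z)[:2]@lat for c in(L[-1],Q[0])];print(r,nm,"mid",((a+b)/2).round(1),"w",(b-a).round(1),end="; ")
    print()
E
python3 gap.py
```

```text
clock: 46.62
eef_pos: [653.4, -52.3, 27.6]
tool_rot: [-0.001, 0.669, 0.744, -0.0]
ft_force: [0.7, -0.4, -5.2]
opening: 54.6
grasp_force: 65.3
[653.62156674 -52.19295071  27.75896908] -122.47838034869169 644.1617055955328 49.95896907719049
240 [(64, -33, np.float64(-31.2), np.float64(-31.6)), (91, 119, np.float64(-41.7), np.float64(-41.7)), (93, 57, np.float64(-42.5), np.float64(-42.5))]
256 [(64, -34, np.float64(-31.3), np.float64(-31.6)), (91, 125, np.float64(-41.7), np.float64(-41.7)), (93, 58, np.float64(-42.5), np.float64(-42.5))]
270 [(64, -34, np.float64(-31.3), np.float64(-31.6)), (91, 120, np.float64(-41.7), np.float64(-41.7)), (93, 53, np.float64(-42.5), np.float64(-42.5))]
20 46 mid 644.7 w 55.3; 20 zt mid 644.7 w 53.5; 
30 46 mid 644.6 w 55.8; 30 zt mid 644.7 w 54.0; 
40 46 mid 644.6 w 55.5; 40 zt mid 644.6 w 53.7; 
50 46 mid 644.6 w 55.2; 50 zt mid 644.6 w 53.5; 
60 46 mid 644.4 w 55.3; 60 zt mid 644.4 w 53.6; 

110 46 mid 644.5 w 56.9; 110 zt mid 644.6 w 55.1; 
120 46 mid 644.5 w 56.6; 120 zt mid 644.5 w 54.8; 
130 46 mid 644.7 w 56.8; 130 zt mid 644.7 w 55.0; 
140 46 mid 644.5 w 56.9; 140 zt mid 644.5 w 55.1; 
160 46 mid 644.7 w 56.9; 160 zt mid 644.7 w 55.1;
```

```bash
python3 -m pendant '[{"dr":[0,0,0],"slide":[0.003,0,0.001],"fingers":0.03},{"dr":[0,0,0],"slide":[0.006,0,0.002],"fingers":0.03},{"dr":[0,0,0],"slide":[0.008,0,0.003],"fingers":0.03},{"dr":[0,0,0],"slide":[0.009,0,0.003],"fingers":0.03},{"dr":[0,0,0],"slide":[0.009,0,0.003],"fingers":0.03}]'
python3 -m pendant '[{"dr":[0,0,0],"slide":[0.001,0,0],"fingers":0.03},{"dr":[0,0,0],"slide":[0.001,0,0],"fingers":0.03}]'
python3 -m pendant '[{"dr":[0,0,0],"slide":[0.0007,0,0],"fingers":0.03},{"dr":[0,0,0],"slide":[0.0007,0,0],"fingers":0.03}]'
```

```text
clock: 47.3
eef_pos: [652.4, -42.9, 24.9]
tool_rot: [-0.001, 0.668, 0.744, -0.0]
ft_force: [0.3, -0.8, -6.1]
opening: 54.9
grasp_force: 65.3
clock: 47.55
eef_pos: [652.3, -42.0, 25.0]
tool_rot: [-0.001, 0.668, 0.744, -0.0]
ft_force: [0.2, -0.3, -5.4]
opening: 54.4
grasp_force: 65.3
clock: 47.8
eef_pos: [652.3, -41.9, 25.0]
tool_rot: [-0.0, 0.668, 0.744, -0.001]
ft_force: [0.9, -2.8, -4.7]
opening: 54.6
grasp_force: 65.3
```

```bash
python3 -m pendant '[{"dr":[0,0,0],"slide":[0.0005,0,0.001],"fingers":0.03},{"dr":[0,0,0],"slide":[0.0005,0,0.002],"fingers":0.03},{"dr":[0,0,0],"slide":[0.0005,0,0.002],"fingers":0.03}]'
python3 -m pendant '[{"dr":[0,0,0],"slide":[0,0,0.0007],"fingers":0.03},{"dr":[0,0,0],"slide":[0,0,0.0007],"fingers":0.03}]'
```

```text
clock: 48.18
eef_pos: [652.6, -41.9, 23.9]
tool_rot: [0.0, 0.668, 0.744, -0.001]
ft_force: [-0.9, -4.8, 0.5]
opening: 55.0
grasp_force: 65.8
clock: 48.42
eef_pos: [652.7, -41.9, 23.9]
tool_rot: [0.001, 0.668, 0.744, -0.0]
ft_force: [-1.8, -3.8, 4.5]
opening: 54.6
grasp_force: 66.3
```

```bash
python3 -m pendant '[{"dr":[0,0,0],"slide":[0,0,0],"fingers":0.06},{"dr":[0,0,0],"slide":[0,0,0],"fingers":0.075},{"dr":[0,0,0],"slide":[0,0,0],"fingers":0.082},{"dr":[0,0,0],"slide":[0,0,-0.02],"fingers":0.085},{"dr":[0,0,0],"slide":[0,0,-0.08],"fingers":0.085},{"dr":[0,0,0],"slide":[0,0,-0.14],"fingers":0.085},{"dr":[0,0,0],"slide":[0.02,0,-0.2],"fingers":0.085},{"dr":[0,0,0],"slide":[0.03,0,-0.22],"fingers":0.085}]'
python3 - <<'E'
from h import *
cal,im=snap("wrist","w16");g=im.astype(float).mean(2)
t=np.radians(6.2);ax=np.array([-np.sin(t),np.cos(t)]);lat=np.array([ax[1],-ax[0]])
for r in range(60,250,14):
    d=np.diff(g[r]);L=[c for c in range(190,256) if d[c]>35];Q=[c for c in range(262,330) if d[c]<-35]
    if L and Q:a,b=[hit(cal,(c+.6,r),46)[:2]@lat for c in(L[-1],Q[0])];print(r,(hit(cal,(256,r),46)[:2]@ax).round(),((a+b)/2).round(1),(b-a).round(1))
go([471,0,150],0);go([471,0,12.5],0)
E
```

```text
clock: 49.42
eef_pos: [651.4, -10.2, 247.5]
tool_rot: [0.003, 0.668, 0.744, 0.002]
ft_force: [0.4, -0.4, 0.4]
opening: 85.0
grasp_force: 0.0
60 33.0 645.4 54.6
74 19.0 644.8 54.2
88 4.0 645.3 53.8
102 -12.0 645.3 54.6
116 -28.0 644.6 54.2
130 -44.0 645.1 53.8
144 -61.0 645.1 54.6
158 -78.0 644.4 54.2
172 -96.0 644.9 53.8
186 -115.0 644.8 54.7
200 -134.0 644.8 53.1
214 -153.0 644.7 54.0
228 -174.0 644.6 54.9
clock 49.48 pos [651.8  -9.  248.9] dr [0.009, -0.0, 0.109] slide [0.0287, -0.1796, 0.0973] rows>= 4.0
clock 49.48 pos [651.8  -9.  248.9] dr [0.009, -0.0, 0.109] slide [0.0287, -0.1808, 0.2348] rows>= 5.0
```

The bottom course is straight (lateral mid 644.4–645.4 over its whole length). Now I'll fetch the top carton.

```bash
python3 -m pendant '[{"dr":[0.009,0,0.109],"slide":[0.0287,-0.06,0.02],"fingers":0.085},{"dr":[0.009,0,0.109],"slide":[0.0287,-0.12,0.05],"fingers":0.085},{"dr":[0.009,0,0.109],"slide":[0.0287,-0.18,0.1],"fingers":0.085},{"dr":[0.009,0,0.109],"slide":[0.0287,-0.18,0.14],"fingers":0.085},{"dr":[0.009,0,0.109],"slide":[0.0287,-0.18,0.19],"fingers":0.085},{"dr":[0.009,0,0.109],"slide":[0.0287,-0.18,0.225],"fingers":0.085},{"dr":[0.009,0,0.109],"slide":[0.0287,-0.18,0.235],"fingers":0.085},{"dr":[0.009,0,0.109],"slide":[0.0287,-0.18,0.235],"fingers":0.085},{"dr":[0.009,0,0.109],"slide":[0.0287,-0.18,0.235],"fingers":0.03},{"dr":[0.009,0,0.109],"slide":[0.0287,-0.18,0.235],"fingers":0.03},{"dr":[0.009,0,0.109],"slide":[0.0287,-0.18,0.235],"fingers":0.03},{"dr":[0.009,0,0.109],"slide":[0.0287,-0.18,0.235],"fingers":0.03}]'
python3 - <<'E'
from h import *
t=np.radians(6.2);ax=np.array([-np.sin(t),np.cos(t)]);lat=np.array([ax[1],-ax[0]])
go([*(-47*ax+643.5*lat),150],6.2)
E
```

```text
clock: 50.98
eef_pos: [470.5, -2.2, 9.6]
tool_rot: [-0.001, 0.707, 0.707, -0.001]
ft_force: [2.7, -0.3, 5.7]
opening: 55.2
grasp_force: 63.7
clock 50.98 pos [470.5  -2.2   9.6] dr [-0.003, 0.001, -0.109] slide [0.0249, 0.1739, -0.1409] rows>= 4.0
```

```bash
python3 -m pendant '[{"dr":[0,0,0],"slide":[0,0,-0.04],"fingers":0.03},{"dr":[0,0,0],"slide":[0,0,-0.1],"fingers":0.03},{"dr":[-0.003,0,-0.109],"slide":[0.025,0.06,-0.141],"fingers":0.03},{"dr":[-0.003,0,-0.109],"slide":[0.025,0.12,-0.141],"fingers":0.03},{"dr":[-0.003,0,-0.109],"slide":[0.025,0.174,-0.141],"fingers":0.03},{"dr":[-0.003,0,-0.109],"slide":[0.025,0.174,-0.141],"fingers":0.03},{"dr":[-0.003,0,-0.109],"slide":[0.025,0.174,-0.12],"fingers":0.03},{"dr":[-0.003,0,-0.109],"slide":[0.025,0.174,-0.09],"fingers":0.03},{"dr":[-0.003,0,-0.109],"slide":[0.025,0.174,-0.07],"fingers":0.03},{"dr":[-0.003,0,-0.109],"slide":[0.025,0.174,-0.06],"fingers":0.03},{"dr":[-0.003,0,-0.109],"slide":[0.025,0.174,-0.054],"fingers":0.03},{"dr":[-0.003,0,-0.109],"slide":[0.025,0.174,-0.052],"fingers":0.03}]'
sed -e 's/11.8/9.6/' -e 's/("46",46)/("80",80)/' -e 's/(c,k+1),46)/(c,k+1),80)/' gap.py > gap2.py; python3 gap2.py
```

```text
clock: 52.48
eef_pos: [641.4, 22.9, 57.9]
tool_rot: [-0.003, 0.668, 0.744, -0.002]
ft_force: [0.9, -0.5, -5.1]
opening: 54.2
grasp_force: 68.6
[641.623697    22.91055341  57.97637958] -46.51839712498749 640.3451418854071 82.37637958102633
240 [(52, -31, np.float64(48.8), np.float64(48.6)), (83, 34, np.float64(37.4), np.float64(37.4)), (85, 50, np.float64(36.6), np.float64(36.6))]
256 [(83, 36, np.float64(37.4), np.float64(37.3)), (85, 52, np.float64(36.6), np.float64(36.6))]
270 [(83, 36, np.float64(37.4), np.float64(37.3)), (85, 55, np.float64(36.6), np.float64(36.6))]
20 80 mid 642.5 w 55.5; 20 zt mid 642.5 w 54.4; 
30 80 mid 642.5 w 55.3; 30 zt mid 642.5 w 54.2; 
40 80 mid 642.5 w 55.0; 40 zt mid 642.5 w 53.9; 
50 80 mid 642.5 w 55.5; 50 zt mid 642.5 w 54.4; 

70 80 mid 644.7 w 43.5; 70 zt mid 644.7 w 42.6; 
110 80 mid 640.9 w 56.4; 110 zt mid 640.9 w 55.3; 
120 80 mid 640.9 w 56.2; 120 zt mid 640.9 w 55.1; 
130 80 mid 640.9 w 55.9; 130 zt mid 640.9 w 54.8; 
140 80 mid 641.1 w 56.1; 140 zt mid 641.1 w 55.0; 
160 80 mid 640.9 w 56.1; 160 zt mid 640.9 w 55.0;
```

```bash
python3 -m pendant '[{"dr":[0,0,0],"slide":[0.003,0.001,0],"fingers":0.03},{"dr":[0,0,0],"slide":[0.006,0.002,0],"fingers":0.03},{"dr":[0,0,0],"slide":[0.008,0.0027,0.0008],"fingers":0.03},{"dr":[0,0,0],"slide":[0.010,0.0027,0.0008],"fingers":0.03},{"dr":[0,0,0],"slide":[0.010,0.0027,0.0008],"fingers":0.03}]'
python3 gap2.py | grep -v -e '^$'
python3 -m pendant '[{"dr":[0,0,0],"slide":[0.001,0,0],"fingers":0.03},{"dr":[0,0,0],"slide":[0.001,0,0],"fingers":0.03}]'
```

```text
clock: 53.15
eef_pos: [643.0, 33.4, 56.8]
tool_rot: [-0.003, 0.668, 0.744, -0.003]
ft_force: [0.2, -0.9, -6.0]
opening: 54.8
grasp_force: 68.6
[642.99175015  33.28896109  56.83070401] -36.348441978826145 642.8260545903833 81.23070400616399
240 [(24, 49, np.float64(68.7), np.float64(68.5)), (80, -38, np.float64(48.8), np.float64(48.7)), (84, 47, np.float64(47.3), np.float64(47.2)), (85, 65, np.float64(46.9), np.float64(46.9))]
256 [(24, 72, np.float64(68.7), np.float64(68.4)), (80, -37, np.float64(48.8), np.float64(48.7)), (85, 60, np.float64(46.9), np.float64(46.9))]
270 [(24, 67, np.float64(68.7), np.float64(68.4)), (80, -36, np.float64(48.7), np.float64(48.7)), (85, 55, np.float64(46.9), np.float64(46.9))]
20 80 mid 642.6 w 55.4; 20 zt mid 642.6 w 54.9; 
30 80 mid 642.4 w 55.5; 30 zt mid 642.4 w 55.0; 
40 80 mid 642.4 w 55.3; 40 zt mid 642.4 w 54.7; 
50 80 mid 642.6 w 55.4; 50 zt mid 642.6 w 54.9; 
60 80 mid 642.6 w 55.2; 60 zt mid 642.6 w 54.6; 
70 80 mid 642.4 w 55.3; 70 zt mid 642.4 w 54.7; 
110 80 mid 643.5 w 55.9; 110 zt mid 643.5 w 55.3; 
120 80 mid 643.5 w 55.7; 120 zt mid 643.5 w 55.1; 
130 80 mid 643.5 w 55.4; 130 zt mid 643.5 w 54.9; 
140 80 mid 643.7 w 55.6; 140 zt mid 643.7 w 55.0; 
160 80 mid 643.5 w 55.5; 160 zt mid 643.5 w 55.0; 
clock: 53.45
eef_pos: [642.9, 34.2, 56.9]
tool_rot: [-0.003, 0.668, 0.744, -0.003]
ft_force: [0.5, -0.7, -5.4]
opening: 55.0
grasp_force: 68.6
```

Lateral position is as intended, with about 1 mm left to close.

```bash
python3 -m pendant '[{"dr":[0,0,0],"slide":[0.0007,0,0],"fingers":0.03},{"dr":[0,0,0],"slide":[0.0007,0,0],"fingers":0.03}]'
python3 -m pendant '[{"dr":[0,0,0],"slide":[0.0006,0,0],"fingers":0.03},{"dr":[0,0,0],"slide":[0.0006,0,0],"fingers":0.03}]'
```

```text
clock: 53.7
eef_pos: [642.9, 34.7, 56.9]
tool_rot: [-0.003, 0.668, 0.744, -0.003]
ft_force: [0.4, -0.6, -5.4]
opening: 54.7
grasp_force: 68.7
clock: 53.95
eef_pos: [642.9, 34.8, 56.9]
tool_rot: [-0.002, 0.668, 0.744, -0.003]
ft_force: [0.1, -4.5, -4.5]
opening: 54.6
grasp_force: 68.8
```

Contact. Now lower it the last millimetre.

```bash
python3 -m pendant '[{"dr":[0,0,0],"slide":[0.0003,0,0.001],"fingers":0.03},{"dr":[0,0,0],"slide":[0.0003,0,0.0015],"fingers":0.03},{"dr":[0,0,0],"slide":[0.0003,0,0.0015],"fingers":0.03}]'
python3 -m pendant '[{"dr":[0,0,0],"slide":[0,0,0.0007],"fingers":0.03},{"dr":[0,0,0],"slide":[0,0,0.0007],"fingers":0.03}]'
```

```text
clock: 54.32
eef_pos: [643.1, 34.8, 55.8]
tool_rot: [-0.002, 0.668, 0.744, -0.003]
ft_force: [-0.9, -4.9, -3.6]
opening: 54.9
grasp_force: 69.2
clock: 54.58
eef_pos: [643.1, 34.8, 55.7]
tool_rot: [-0.002, 0.668, 0.744, -0.003]
ft_force: [-1.3, -4.9, 1.0]
opening: 54.6
grasp_force: 69.5
```

```bash
python3 -m pendant '[{"dr":[0,0,0],"slide":[0,0,0.0005],"fingers":0.03},{"dr":[0,0,0],"slide":[0,0,0.0005],"fingers":0.055},{"dr":[0,0,0],"slide":[0,0,0],"fingers":0.06},{"dr":[0,0,0],"slide":[0,0,0],"fingers":0.075},{"dr":[0,0,0],"slide":[0,0,0],"fingers":0.082},{"dr":[0,0,0],"slide":[0,0,-0.015],"fingers":0.085},{"dr":[0,0,0],"slide":[0,0,-0.06],"fingers":0.085},{"dr":[0,0,0],"slide":[0,0,-0.12],"fingers":0.085},{"dr":[0,0,0],"slide":[0,0,-0.18],"fingers":0.085},{"dr":[0,0,0],"slide":[0,0,-0.24],"fingers":0.085},{"dr":[0,0,0],"slide":[0,0,-0.28],"fingers":0.085},{"dr":[0,0,0],"slide":[0,0,-0.28],"fingers":0.085}]'
python3 - <<'E'
from h import *
imaging.read_camera("wrist");cal,im=snap("wrist","w17")
g=im.astype(float).mean(2)
t=np.radians(6.2);ax=np.array([-np.sin(t),np.cos(t)]);lat=np.array([ax[1],-ax[0]])
for c in(240,256,265): print(c,[(k,int(v),(hit(cal,(c,k+1),80)[:2]@ax).round(1),(hit(cal,(c,k+1),46)[:2]@ax).round(1)) for k,v in enumerate(np.diff(g[60:270,c]),60) if abs(v)>45])
for r in range(42,244,10):
    d=np.diff(g[r]);L=[c for c in range(190,256) if d[c]>35];Q=[c for c in range(260,330) if d[c]<-35]
    for z in(80,46):
        if L and Q:a,b=[hit(cal,(c+.6,r),z)[:2]@lat for c in(L[-1],Q[0])];print(r,z,((a+b)/2).round(1),(b-a).round(1),end="; ")
    print()
E
```

```text
clock: 56.08
eef_pos: [646.8, 36.0, 340.9]
tool_rot: [0.001, 0.668, 0.744, 0.001]
ft_force: [0.5, 0.2, -0.4]
opening: 85.0
grasp_force: 0.0
240 [(73, 62, np.float64(68.4), np.float64(70.2)), (90, 49, np.float64(47.1), np.float64(47.1)), (120, -55, np.float64(7.7), np.float64(4.4)), (201, -58, np.float64(-112.1), np.float64(-125.6)), (237, -73, np.float64(-173.1), np.float64(-191.8)), (238, -101, np.float64(-174.9), np.float64(-193.8)), (242, 52, np.float64(-182.1), np.float64(-201.5))]
256 [(73, 61, np.float64(68.4), np.float64(70.2)), (89, -47, np.float64(48.4), np.float64(48.5)), (90, 60, np.float64(47.1), np.float64(47.1)), (120, -53, np.float64(7.7), np.float64(4.4)), (176, 51, np.float64(-72.7), np.float64(-82.9)), (201, -106, np.float64(-112.1), np.float64(-125.6)), (237, -73, np.float64(-173.1), np.float64(-191.8)), (238, -118, np.float64(-174.9), np.float64(-193.8)), (242, 55, np.float64(-182.1), np.float64(-201.5)), (243, 60, np.float64(-183.9), np.float64(-203.5))]
265 [(89, -55, np.float64(48.4), np.float64(48.5)), (90, 64, np.float64(47.1), np.float64(47.1)), (201, -60, n
[... 313 characters left out ...]
 58.6; 
62 80 642.8 54.5; 62 46 642.5 59.1; 
72 80 642.7 55.1; 72 46 642.4 59.7; 
82 80 643.4 54.3; 82 46 643.1 58.9; 
92 80 644.0 53.5; 92 46 643.8 58.0; 
102 80 644.0 54.0; 102 46 643.7 58.6; 
112 80 643.9 54.6; 112 46 643.7 59.2; 
122 80 643.9 55.1; 122 46 643.7 59.8; 
132 80 643.8 52.9; 132 46 643.6 57.4; 
142 80 643.8 53.5; 142 46 643.6 58.1; 
152 80 643.8 54.1; 152 46 643.5 58.7; 
162 80 643.7 54.7; 162 46 643.5 59.4; 
172 80 644.4 53.9; 172 46 644.3 58.5; 
182 80 643.7 53.0; 182 46 643.4 57.5; 
192 80 643.6 53.7; 192 46 643.4 58.2; 
202 80 645.8 49.8; 202 46 645.8 54.0; 
212 80 645.1 48.9; 212 46 644.9 53.0; 
222 80 645.0 49.5; 222 46 644.9 53.7; 
232 80 645.0 50.1; 232 46 644.9 54.4;
```

The stack is straight: lateral mids are half 642.9, top 643.8 and bottom 644.9. The ends are closed, and the top bridges from 48 to −112 over the joint at −32.

```bash
python3 -c "
from h import *
print(order.hand_in())"
```

```text
the job is handed in; nothing more can be done
None
```

The job is handed in at about 56 s of the 72 s limit: both cartons lie flat in half bond, ends closed and the row straight to about 2 mm. While I was first laying the top carton, it caught on the half carton (about 60 N at the wrist) and turned the new bottom carton about 9°, so I set the top one aside, straightened the bottom one and re-laid the top.

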